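# Stack the tier spacers on the spindle of a revolving showpiece base

### The job

Build up the core of the showpiece: thread the three white tier spacers onto the keyed spindle of the revolving base, the widest first at the bottom, then the middle one, then the narrowest on top, and push each one fully home over the key before fetching the next, so that they sit flat on each other with no gap. Do not force them: if a spacer stops on the key, turn it gently until it drops, and leave the level, the nozzle and the palette knife alone.

Things in the scene. Friction and masses are not known exactly. Their poses are not given: they have to be found in the camera images.
- stand: The revolving base: a fixed grey drum 170 mm across, 44 mm high; on it an aluminium turning plate 100 mm across and an upright steel spindle 22 mm thick. The geared motor holds plate and spindle still. Origin on the bench under the spindle, z up, x axis towards its switch panel and index line.
- seat (a point): Point on the spindle's axis at the top face of the turning plate, where the bottom spacer sits, 50 mm above the bench; axes as the base's. Opposite the key three bowed leaf springs stand 2.2 mm proud of the spindle, their crowns 8, 24 and 38 mm above this point. They drag on a bore with 2 to 8 N: a spacer stays where it is let go and must be pushed all the way down; 20 N is ample.
- key_end (a point): Point on the spindle's axis, 36 mm above the seat, level with the upper end of the dark key: 6 mm wide, 4 mm proud of the spindle, running from here down to the plate. The key points within 0.6 rad either side of the base's x axis; its angle is not measured. A spacer stops here till its keyway is over the key: look, or press lightly (about 5 N) and turn until it drops.
- spindle_tip (a point): Centre of the spindle's top end, 50 mm above the seat. The spindle is plain and round above the key, up to 45 mm above the seat, then narrows in a lead-in cone to 14 mm across at this tip, so a spacer goes over it at any angle.
- wide_mid (a point): Centre (on the axis, 8 mm above its underside) of the wide spacer: a plain white plastic ring 68 mm across and 16 mm thick, lying flat on the bench, grasped across its outside. Through bore 24 mm with one keyway 9 mm wide, running the whole thickness and reaching to 17.5 mm from the axis; the x axis of this point runs from the axis through the keyway, z is up. Gripped with the fingers on the keyway's diameter it does not tilt on the key.
- middle_mid (a point): Centre (on the axis, 8 mm above its underside) of the middle spacer: a plain white plastic ring 55 mm across and 16 mm thick, lying flat on the bench, grasped across its outside. Through bore 24 mm with one keyway 9 mm wide, running the whole thickness and reaching to 17.5 mm from the axis; the x axis of this point runs from the axis through the keyway, z is up. Gripped with the fingers on the keyway's diameter it does not tilt on the key.
- narrow_mid (a point): Centre (on the axis, 8 mm above its underside) of the narrow spacer: a plain white plastic ring 42 mm across and 16 mm thick, lying flat on the bench, grasped across its outside. Through bore 24 mm with one keyway 9 mm wide, running the whole thickness and reaching to 17.5 mm from the axis; the x axis of this point runs from the axis through the keyway, z is up. Gripped with the fingers on the keyway's diameter it does not tilt on the key.
- level: Bystander: a black spirit level 160 x 22 mm, 42 mm high, standing on the bench; origin at the centre of its underside.
- nozzle: Bystander: a steel piping nozzle, a cone 34 mm across at the foot and 46 mm high, standing on the bench; origin at the centre of its underside.
- knife: Bystander: a palette knife lying on the bench, black handle 110 mm long and steel blade 180 mm long, 28 mm wide; origin under the middle of the handle, x axis along the knife towards the blade's end.

How it is judged:
By the outcome, as a careful person would: the job done as asked, in the order asked, and still so for the second after the job is handed in, with the robot touching nothing.
It also fails if it takes over 72 s, if anything falls off the work surface, if the arm or the gripper's body presses on something with over 40 N, if the wrist force passes 120 N, or if a joint passes its speed limit or range.

### The arm

A 6-joint arm with a two-finger parallel gripper is mounted at the origin on the work surface. World frame = base frame: x ahead of the robot, y to its left, z up, the work surface at z = 0. Lengths are in mm, angles in rad, forces in N, time in s.
With the tool pointing down it reaches from about 300 to 875 mm from the base axis. Payload 6.4 kg.
Tool frame: the origin (TCP) lies at the very end of the fingers, on their centre line; the grasp point (between the pads) lies 19 mm behind it (pinch_z is the distance from the TCP to the grasp point, in mm); z points along the fingers, x is the direction in which the jaws open and shut, and the axes are right-handed (so a half turn about z gives the same grasp; the last joint's range is limited). The gripper opens to 85 mm and grips with 20 to 120 N. Pads are 22 mm wide; open, the fingers measure 114 mm over their backs; the gripper's body (76 mm by 85 mm) begins 54 mm behind the grasp point. The pads swing forward as they close: fully open they stand 13 mm farther back than shut.
Start: joints at [-1.326, 0.181, 1.607, -0, 1.354, -0.206], TCP at [250.537, -517.564, 231.288] pointing down, gripper open.
Joint ranges: [-2.99, 2.99], [-0.89, 2.07], [0.3, 2.58], [-1.14, 4.28], [0, 2.63], [-3.12, 3.12]. Speed limits (rad/s): [2.57, 2.57, 3.01, 3.14, 3.14, 3.14].

### API

Orientations are given as a 3x3 rotation matrix whose columns are the frame's x, y, z axes.
In Python, from cell import get_obs, get_image, calibration, close_job, trace, mark_of, pinch_z gives the robot as it stands.
- The arm moves only by the tool drive_tool, never from a script. Its argument "deltas" is a list of rows, each an object with "rotation": the turn, a rotation vector about the tool's x, y, z in rad, a list of three; "slide": the shift along the tool's x, y, z in m, a list of three; "hand": the finger opening in m, from 0 to 0.0854. In form: [{"rotation": [ax, ay, az], "slide": [x, y, z], "hand": hand}, ...]. A call has 1 to 12 rows; each row is the pose to reach, as a shift and turn from the pose measured when the call began, along the tool's axes at that moment; what a row does not reach only later rows make up. A row lasts 1/8 s, in which the tool goes at most 62.5 mm and 10.7 degrees, less where a joint would pass 70% of its speed; a pose out of reach is approached as far as the arm can. A call with a gripper value outside its range is refused whole. The fingers move at their own pace and stop on an object; "newtons" is the grip in N (left out, the last holds). Time passes only in rows, so rows that repeat a pose let the fingers close. It gives the time, the measured TCP pose, the force and the opening at its end, in the units of the state.
- get_obs(): the state, without advancing time (a new reading comes with each control period).
- get_image(name): name is "scene" or "top" or "wrist"; returns (picture, depth): 400x640x3 uint8, blue, green, red; 400x640 float32, mm along the optical axis (not along the pixel's ray), 0 where there is no reading.
- calibration(name): a dict with "fx", "fy", "cx", "cy" (pixels), "camera_from_world" (4x4, takes a point from world to camera coordinates). Camera axes: x right, y up, looking along -z (the intrinsics and any distortion apply to the point x, -y, -z); pixel columns grow to the right and rows downward; lengths in mm; the calibration is good to about 2 mm. A picture is of the moment at which its call begins: read the wrist's pose just before it. calibration takes no time and is no camera call; for the wrist camera it gives the pose at the moment of the call.
- close_job(): hands the job in, once; it reports no verdict.
Trained networks look in the newest picture that a camera, given by its name, has taken for a name from the list of things; names that differ only in an ending like _2 or _b are one class to them, and where a whole thing is asked for, a point or a joint stands for the part that bears it (a point fixed in the world has none). Each returns a list of dicts, best first, with "p" (0 to 1); they miss things now and then, are a little off and sometimes report something else, mostly with a low value. They report only what shows in the picture. A call takes as long as a camera call.
- trace(camera, label): "mask" (400x640 bool, what is visible of it) and "at" ([column, row] as shares, 0 to 1, of the picture: columns of its width, rows of its height, amid what is visible of it).
- mark_of(camera, label): "at" ([column, row] as shares, 0 to 1, of the picture: columns of its width, rows of its height: a listed point, or the origin of a listed thing).
The state is a dict: "time": time; "joints": joint angles; "dq": joint speeds; "tau": joint torques, N m; "tool_pos": TCP position; "eef_rot": TCP orientation; "force": force on the tool from outside, world axes, zero at the start; "moment": the same for the moment, N m; "width": finger opening in mm.
Only numpy, scipy, OpenCV 4.12 (cv2) and the standard library are available. Lean on these libraries where they do the work, as an engineer would, in place of code of your own. Each camera call takes 0.05 s, during which the arm holds its last target. There are 200 camera calls.

## Working session

There is one attempt and no reset: what is moved stays moved. The work goes in short steps, Python scripts to look and compute and a tool call to move; the robot and the scene stay as the last step left them, time stands still between calls to the robot, and variables do not carry over. Pictures are saved under pics/ and viewed, about 8 in all and at most 12, crops included, and the job is handed in when it is done.

Besides the shell and the picture viewer there is one more tool, called after ">>>" as name([rows], argument=value, ...), one row to a line, values as JSON. drive_tool: Moves the arm, as the interface text tells. Its arguments: {"type":"object","properties":{"deltas":{"type":"array"},"newtons":{"type":"number"}},"required":["deltas"]}

```bash
mkdir -p pics
cat > h.py <<'E'
import numpy as np, cv2
from cell import *
def world(cam,c,r,z=None,d=None,C=None):
    C=C or calibration(cam); M=np.linalg.inv(np.array(C["camera_from_world"]))
    ray=np.array([(c-C["cx"])/C["fx"],-(r-C["cy"])/C["fy"],-1.])
    o=M[:3,3]; v=M[:3,:3]@ray
    s=d if d is not None else (z-o[2])/v[2]
    return o+s*v
E
python3 - <<'E'
from h import *
o=get_obs();print(o["time"],o["tool_pos"],np.round(o["eef_rot"],3).tolist(),o["width"],pinch_z, o["force"])
for cam in ["top","scene"]:
    im,d=get_image(cam);cv2.imwrite(f"pics/{cam}0.png",im);C=calibration(cam)
    print(cam,{k:C[k] for k in C if k!="camera_from_world"},np.round(np.linalg.inv(np.array(C["camera_from_world"])),2).tolist())
    for l,z in [("seat",50),("key_end",86),("spindle_tip",100),("wide_mid",8),("middle_mid",8),("narrow_mid",8),("stand",0),("level",0),("nozzle",0),("knife",0)]:
        for m in mark_of(cam,l)[:2]:
            c,r=m["at"][0]*640,m["at"][1]*400
            print(cam,l,round(m["p"],2),round(c),round(r),np.round(world(cam,c,r,z=z,C=C),1))
E
```

```text
0.0 [ 250.39867369 -517.00697423  230.38032371] [[0.436, -0.9, -0.0], [-0.9, -0.436, 0.002], [-0.002, -0.0, -1.0]] 85.57715145110106 18.700000000000003 [ 0.35608372 -0.34798648  0.41927664]
top {'fx': 394.40723360739486, 'fy': 394.40723360739486, 'cx': 313.76439341696965, 'cy': 200.67724643394058} [[0.01, 0.99, -0.17, 435.85], [-1.0, 0.01, 0.01, -48.87], [0.01, 0.17, 0.99, 1007.13], [0.0, 0.0, 0.0, 1.0]]
top seat 0.97 185 238 [504.3 248.2  50. ]
top seat 0.57 188 236 [509.8 241.8  50. ]
top key_end 0.71 186 231 [517.6 235.   86. ]
top key_end 0.69 187 235 [508.3 233.4  86. ]
top spindle_tip 0.58 185 234 [510.6 232.9 100. ]
top wide_mid 0.63 388 212 [ 580.5 -252.9    8. ]
top wide_mid 0.54 320 185 [649.6 -76.6   8. ]
top middle_mid 0.84 317 186 [647.  -70.4   8. ]
top narrow_mid 0.44 319 256 [466.3 -76.7   8. ]
top narrow_mid 0.24 190 233 [518.8 248.6   8. ]
top level 0.79 435 258 [ 465.7 -370.9    0. ]
top nozzle 0.64 383 152 [ 742.8 -244.3    0. ]
top knife 0.64 323 135 [787.4 -84.5   0. ]
scene {'fx': 503.4908512024605, 'fy': 503.4908512024605, 'cx': 326.4829504009252, 'cy': 204.214768168512} [[0.86, -0.31, 0.41, 1072.12], [0.51, 0.54, -0.66, -819.81], [-0.01, 0.78, 0.63, 801.74], [0.0, 0.0, 0.0, 1.0]]
scene seat 0.76 348 147 [505.  220.7  50. ]
scene key_end 0.75 351 130 [500.  249.3  86. ]
scene spindle_tip 0.95 350 126 [497.5 247.6 100. ]
scene wide_mid 0.56 271 272 [ 572.9 -241.1    8. ]
scene middle_mid 0.72 335 238 [637.8 -78.6   8. ]
scene narrow_mid 0.52 276 212 [465.  -70.5   8. ]
scene stand 0.75 349 157 [498.6 241.3   0. ]
scene level 0.64 195 295 [ 470.1 -368.2    0. ]
scene nozzle 0.86 336 303 [ 734.7 -239.2    0. ]
scene knife 0.91 396 265 [793.3 -80.9   0. ]
```

Run:
```python
from h import *
im=cv2.imread("pics/top0.png"); sc=cv2.imread("pics/scene0.png")
def crop(i,c,r,h,s=None): return cv2.resize(i[r-h:r+h,c-h:c+h],(260,260),interpolation=cv2.INTER_CUBIC)
a=np.hstack([crop(im,388,212,22),crop(im,319,186,22),crop(im,319,256,22)])
b=np.hstack([crop(im,186,236,42),crop(sc,349,140,50),crop(sc,335,238,30)])
cv2.imwrite("pics/crop1.png",np.vstack([a,b]));
```

```text
(no output)
```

View pics/crop1.png

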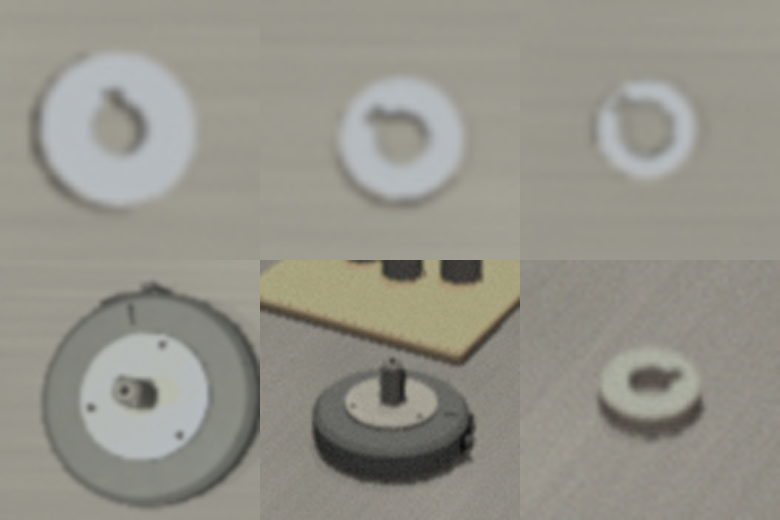

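View pics/top0.png

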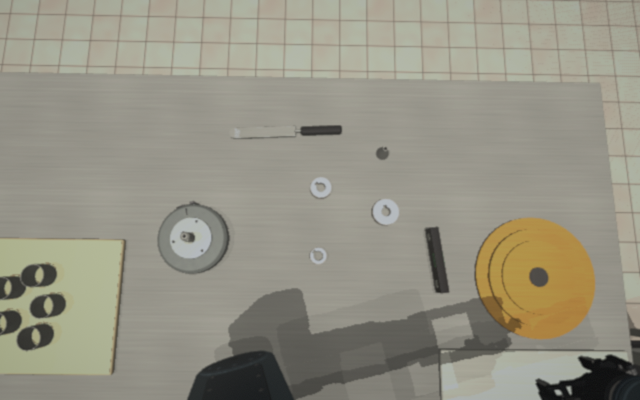

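```bash
cat >> h.py <<'E'
def plan(*tg):
    o=get_obs();R=np.array(o["eef_rot"]);p=np.array(o["tool_pos"])
    for x,y,z,yaw in tg:
        T=np.array([[np.cos(yaw),np.sin(yaw),0],[np.sin(yaw),-np.cos(yaw),0],[0,0,-1.]])
        print("->",(x,y,z,round(yaw,3)),"rot",np.round(cv2.Rodrigues(R.T@T)[0].ravel(),3).tolist(),"slide",np.round(R.T@(np.array([x,y,z])-p)/1000,4).tolist())
def st():
    o=get_obs();R=np.array(o["eef_rot"]);print("t",round(o["time"],2),"pos",np.round(o["tool_pos"],1),"yaw",round(float(np.arctan2(R[1,0],R[0,0])),3),"zax",np.round(R[:,2],3),"w",round(o["width"],1),"F",np.round(o["force"],1),"M",np.round(o["moment"],2),"q6",round(o["joints"][5],2))
    return o
E
python3 - <<'E'
from h import *
o=st();R=np.array(o["eef_rot"]);p=np.array(o["tool_pos"])
C=calibration("wrist");M=np.linalg.inv(np.array(C["camera_from_world"]))
print("cam in tool",np.round(R.T@(M[:3,3]-p),1),np.round(R.T@M[:3,:3],3).tolist(),C["fx"],C["cx"],C["cy"])
im=cv2.imread("pics/top0.png");C=calibration("top")
s=im.astype(int).min(2)
for n,c,r in [("wide",386,212),("mid",320,187),("nar",318,256)]:
    sub=s[r-25:r+25,c-25:c+25]; m=(sub>np.median(sub)+22).astype(np.uint8)
    cs,_=cv2.findContours(m,cv2.RETR_EXTERNAL,cv2.CHAIN_APPROX_NONE); k=max(cs,key=cv2.contourArea)
    (u,v),rad=cv2.minEnclosingCircle(k); u+=c-25;v+=r-25
    print(n,u,v,rad,np.round(world("top",u,v,z=16,C=C),1), "diam",rad*2*1000/C["fx"])
plan((445,240,300,0.17))
E
```

```text
t 1.1 pos [ 250.5 -517.6  231.3] yaw -1.12 zax [-0. -0. -1.] w 85.3 F [ 0.1 -0.6 -0.1] M [-0.    0.02 -0.05] q6 -0.21
cam in tool [   1.   -68.1 -142.7] [[1.0, 0.001, -0.001], [0.0, -0.964, -0.267], [-0.001, 0.267, -0.964]] 338.4255389883285 311.70353590739313 190.54696407376116
wide 385.737548828125 211.3429126739502 12.896483421325684 [ 581.2 -244.9   16. ] diam 65.39678952320251
mid 320.5 186.68181800842285 10.062919616699219 [642.6 -78.2  16. ] diam 51.02806824641639
nar 318.0 255.5 8.139510154724121 [467.5 -73.7  16. ] diam 41.27464945445925
-> (445, 240, 300, 0.17) rot [0.0, 0.0, -1.29] slide [-0.5971, -0.5051, -0.0687]
```

```bash
python3 -c "
from h import *
plan((505,240,200,-1.4))"
```

```text
-> (505, 240, 200, -1.4) rot [0.0, -0.0, 0.28] slide [-0.571, -0.5591, 0.0313]
```

>>> drive_tool([
  {"rotation": [0, 0, 0.28], "slide": [-0.571, -0.559, 0.031], "hand": 0.085},
  {"rotation": [0, 0, 0.28], "slide": [-0.571, -0.559, 0.031], "hand": 0.085},
  {"rotation": [0, 0, 0.28], "slide": [-0.571, -0.559, 0.031], "hand": 0.085},
  {"rotation": [0, 0, 0.28], "slide": [-0.571, -0.559, 0.031], "hand": 0.085},
  {"rotation": [0, 0, 0.28], "slide": [-0.571, -0.559, 0.031], "hand": 0.085},
  {"rotation": [0, 0, 0.28], "slide": [-0.571, -0.559, 0.031], "hand": 0.085},
  {"rotation": [0, 0, 0.28], "slide": [-0.571, -0.559, 0.031], "hand": 0.085},
  {"rotation": [0, 0, 0.28], "slide": [-0.571, -0.559, 0.031], "hand": 0.085},
  {"rotation": [0, 0, 0.28], "slide": [-0.571, -0.559, 0.031], "hand": 0.085},
  {"rotation": [0, 0, 0.28], "slide": [-0.571, -0.559, 0.031], "hand": 0.085},
  {"rotation": [0, 0, 0.28], "slide": [-0.571, -0.559, 0.031], "hand": 0.085},
  {"rotation": [0, 0, 0.28], "slide": [-0.571, -0.559, 0.031], "hand": 0.085},
])

```text
time: 2.6
tool_pos: [489.7, 195.1, 202.5]
eef_rot: [[0.17, -0.985, 0.001], [-0.985, -0.17, -0.0], [0.0, -0.001, -1.0]]
force: [1.4, -0.9, 0.4]
width: 85.2
```

```bash
python3 -c "
from h import *
st();plan((505,240,200,-1.4))"
```

```text
t 2.6 pos [489.7 195.1 202.5] yaw -1.4 zax [ 0.001 -0.    -1.   ] w 85.2 F [ 1.4 -0.9  0.4] M [-0.08 -0.03 -0.02] q6 1.55
-> (505, 240, 200, -1.4) rot [-0.001, -0.0, 0.0] slide [-0.0416, -0.0227, 0.0025]
```

>>> drive_tool([
  {"rotation": [0, 0, 0], "slide": [-0.0415, -0.0225, 0.0025], "hand": 0.085},
  {"rotation": [0, 0, 0], "slide": [-0.0415, -0.0225, 0.0025], "hand": 0.085},
  {"rotation": [0, 0, 0], "slide": [-0.0415, -0.0225, 0.0025], "hand": 0.085},
])

```text
time: 2.98
tool_pos: [504.4, 239.6, 199.7]
eef_rot: [[0.171, -0.985, 0.0], [-0.985, -0.171, -0.001], [0.001, -0.0, -1.0]]
force: [0.1, 0.4, -0.3]
width: 85.1
```

Run:
```python
from h import *
o=st();C=calibration("wrist");im,d=get_image("wrist");cv2.imwrite("pics/w1.png",im);np.save("w1d.npy",d);np.savez("w1c.npz",M=C["camera_from_world"])
for l,z in [("seat",50),("key_end",86),("spindle_tip",100)]:
    for m in mark_of("wrist",l)[:2]:
        c,r=m["at"][0]*640,m["at"][1]*400
        print(l,round(m["p"],2),round(c),round(r),np.round(world("wrist",c,r,z=z,C=C),1))
```

```text
t 2.98 pos [504.4 239.6 199.7] yaw -1.399 zax [ 0.    -0.001 -1.   ] w 85.1 F [ 0.1  0.4 -0.3] M [0.01 0.02 0.01] q6 1.63
seat 0.63 319 175 [507. 232.  50.]
key_end 0.9 317 189 [504.  234.2  86. ]
key_end 0.22 592 248 [492.8   1.5  86. ]
spindle_tip 0.6 320 194 [503.9 231.9 100. ]
```

View pics/w1.png

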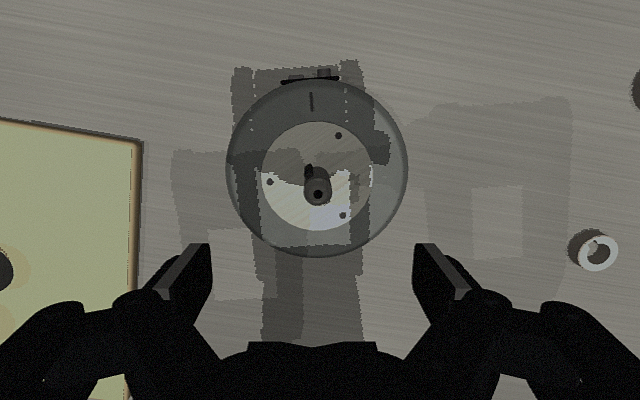

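Run:
```python
from h import *
im=cv2.imread("pics/w1.png");c=im[135:225,265:375]
c=cv2.convertScaleAbs(cv2.resize(c,None,fx=6,fy=6,interpolation=cv2.INTER_CUBIC),alpha=1.5)
cv2.imwrite("pics/w1c.png",c)
d=np.load("w1d.npy");C=calibration("wrist")
v,u=np.mgrid[150:215,285:350];P=np.array([world("wrist",a,b,d=float(d[b,a]),C=C) for a,b in zip(u.ravel(),v.ravel())])
u,v=u.ravel(),v.ravel()
for lo,hi in [(46,55),(98,104),(94,104),(80,90),(60,90)]:
    k=(P[:,2]>lo)&(P[:,2]<hi); print(lo,hi,k.sum(),np.round(P[k].mean(0),1),u[k].mean().round(1),v[k].mean().round(1)) if k.any() else None
zz=np.round(P[:,2]).reshape(65,65).astype(int)
for r in range(10,60,2): print(r+150,zz[r,12:56:2])
# drum outer circle at z=44
g=cv2.imread("pics/w1.png",0)
```

```text
46 55 3255 [502.1 232.2  50.7] 317.1 180.8
98 104 432 [505.3 233.4 100.3] 317.4 192.6
94 104 648 [505.8 233.5  99. ] 317.3 191.5
80 90 115 [514.  238.2  85.6] 312.9 175.9
60 90 244 [514.4 237.2  77.6] 314.2 173.6
160 [51 52 51 51 52 51 51 51 51 50 51 52 50 51 51 50 51 50 50 51 51 52]
162 [50 51 49 50 50 51 51 51 52 51 51 50 51 51 50 50 51 51 51 51 50 51]
164 [52 51 51 51 50 50 56 52 52 51 51 51 50 52 50 51 51 51 51 52 51 51]
166 [51 51 51 50 53 60 64 58 52 50 51 50 51 52 49 52 50 49 50 51 51 51]
168 [50 51 50 51 62 67 72 67 56 59 60 60 55 51 50 51 51 51 50 51 51 50]
170 [50 51 52 49 70 76 82 74 66 67 67 68 64 61 52 51 50 50 51 50 51 50]
172 [51 51 51 52 80 84 87 81 72 75 76 75 73 70 63 53 51 51 51 51 51 51]
174 [50 51 51 51 85 87 86 86 81 81 82 82 79 77 72 64 51 50 50 50 51 52]
176 [51 51 51 50 87 86 86 86 88 89 91 90 88 85 82 74 50 52 51 50 50 51]
178 [51 50 51 51 86 87 89 91 94 94 96 96 94 92 89 82 64 51 49 50 50 51]
180 [51 50 51 52 79 89 95 96 96 98 97 97 97 97 95 91 81 52 51 50 50 50]
182 [ 51  50  51  51  89  96  96  98  98  99  99 100  98  98  98  96  90  51
  51  52  51  50]

[... 488 characters left out ...]
 51  51  98  99 100 100 101 101 101 102 100 100 100  99  98  95
  50  49  52  51]
196 [ 51  52  50  50  95  99 100 102 101 101 101 101 102 101 101 101  98  96
  51  52  50  51]
198 [ 51  51  51  51  96  98 101 100 100 101 101 101 101 101 101  99  96  50
  51  50  52  50]
200 [ 49  50  51  51  51  98  98 100 102 101 101 101 101 101  99  97  91  52
  51  50  50  51]
202 [ 51  50  51  51  52  52  96  98  99 101 102 100 100  98  98  98  51  49
  50  51  51  51]
204 [50 51 51 50 50 51 51 96 96 97 98 98 98 96 92 50 51 50 50 50 51 51]
206 [50 50 50 51 51 52 50 52 50 51 50 50 52 51 50 51 49 51 50 50 50 51]
208 [ 51  51  51  50  52  50  51  51  50  51  51  50  51  50  52  51  51  52
  51  50  51 343]
```

View pics/w1c.png

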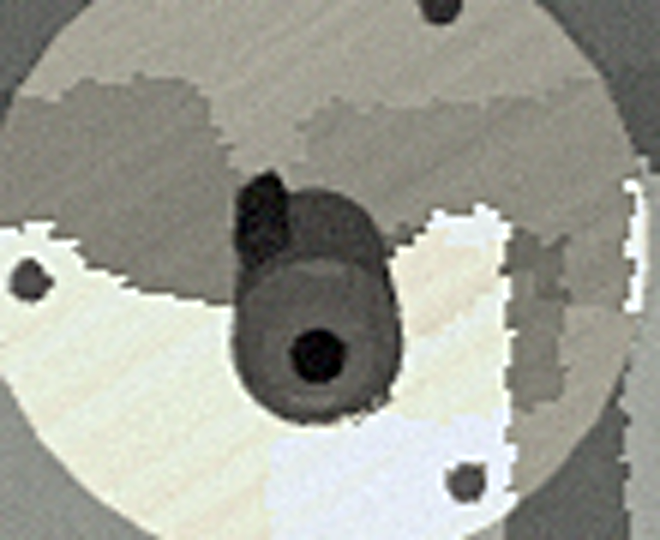

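Run:
```python
from h import *
from scipy.optimize import least_squares
im=cv2.imread("pics/w1.png").astype(int).max(2)
d=np.load("w1d.npy");C=calibration("wrist")
v,u=np.mgrid[60:265,215:420];u,v=u.ravel(),v.ravel();ok=d[v,u]>0;u,v=u[ok],v[ok]
P=np.array([world("wrist",a,b,d=float(d[b,a]),C=C) for a,b in zip(u,v)])
def fit(Q,r): 
    s=least_squares(lambda p:np.hypot(Q[:,0]-p[0],Q[:,1]-p[1])-r,Q[:,:2].mean(0),loss="soft_l1");return np.round(s.x,2),np.abs(s.fun).mean().round(2)
near=np.hypot(P[:,0]-505,P[:,1]-234)
# spindle wall points between 60 and 92, away from key
k=(near<14)&(P[:,2]>58)&(P[:,2]<93)&(im[v,u]>45);print("wall",k.sum(),fit(P[k],11))
t=(near<16)&(P[:,2]>98.5);print("tip centroid",t.sum(),P[t].mean(0).round(2))
print("hole",world("wrist",318.0,194.2,z=100,C=C).round(1))
# outlines
m=np.zeros((400,640),np.uint8);k=(P[:,2]>38)&(near<120);m[v[k],u[k]]=1
c=max(cv2.findContours(m,0,1)[0],key=cv2.contourArea)[:,0]; Q=np.array([world("wrist",a,b,z=44,C=C) for a,b in c]);print("drum",fit(Q,85))
m=np.zeros((400,640),np.uint8);k=(P[:,2]>47)&(near<60);m[v[k],u[k]]=1
c=max(cv2.findContours(m,0,1)[0],key=cv2.contourArea)[:,0]; Q=np.array([world("wrist",a,b,z=50,C=C) for a,b in c]);print("plate",fit(Q,50), "plate z",np.median(P[(near<45)&(near>25)][:,2]))
ax=np.array([505,233.5])
k=(im[v,u]<40)&(near<24)&(P[:,2]>55)&(P[:,2]<90);print("key all",k.sum(),P[k].mean(0).round(1))
for a0 in [fit(Q,50)[0],np.array([505.,233.5])]:
  kk=k&(P[:,2]>84);e=P[kk][:,:2].mean(0)-a0;print("top",kk.sum(),e,np.arctan2(e[1],e[0]))
  kk=k&(P[:,2]<84);e=P[kk][:,:2].mean(0)-a0;print("face",kk.sum(),e,np.arctan2(e[1],e[0]))
e=world("wrist",311,101,z=44,C=C)[:2]-fit(Q,50)[0];print("index line",np.arctan2(e[1],e[0]))
```

```text
wall 51 (array([504.61, 233.14]), np.float64(0.19))
tip centroid 403 [505.41 233.35 100.44]
hole [504.1 232.7 100. ]
drum (array([503.73, 232.9 ]), np.float64(3.21))
plate (array([504.83, 233.25]), np.float64(0.63)) plate z 50.74846763472601
key all 153 [514.6 239.3  77.7]
top 67 [8.98126476 6.90240997] 0.6552579166707819
face 86 [10.43254662  5.45400055] 0.4817106463998942
top 67 [8.81126476 6.65240997] 0.6466865749738855
face 86 [10.26254662  5.20400055] 0.4693008565461114
index line 0.24174099396832374
```

Run:
```python
from h import *
d=np.load("w1d.npy");C=calibration("wrist")
v,u=np.mgrid[150:215,285:350];u,v=u.ravel(),v.ravel()
P=np.array([world("wrist",a,b,d=float(d[b,a]),C=C) for a,b in zip(u,v)])
for ax in [(504.7,233.2),(505,233.3)]:
    e=P[:,:2]-np.array(ax);r=np.hypot(*e.T);a=np.arctan2(e[:,1],e[:,0])
    for lo,hi in [(56,84),(84,89)]:
        k=(r>12.3)&(r<17)&(P[:,2]>lo)&(P[:,2]<hi)
        q=np.percentile(a[k],[3,25,50,75,97]).round(3);print(ax,lo,k.sum(),q,"mid",(q[0]+q[4])/2,"rmax",np.percentile(r[k],95))
        ph=np.median(a[k]);w=-e[k,0]*np.sin(ph)+e[k,1]*np.cos(ph);print("  width range",np.percentile(w,[2,98]).round(2))
# then plan: pose above wide ring
plan((581,-244,140,-1.4),(581,-246,140,0.15))
```

```text
(504.7, 233.2) 56 54 [0.542 0.6   0.708 0.841 0.946] mid 0.744 rmax 15.342376243877608
  width range [-2.26  3.69]
(504.7, 233.2) 84 34 [0.559 0.651 0.768 0.877 0.975] mid 0.767 rmax 15.003376387496695
  width range [-3.01  2.88]
(505, 233.3) 56 54 [0.547 0.605 0.716 0.851 0.958] mid 0.7525 rmax 15.079091640978186
  width range [-2.26  3.7 ]
(505, 233.3) 84 30 [0.563 0.658 0.764 0.888 0.995] mid 0.7789999999999999 rmax 14.720475686846042
  width range [-2.82  3.11]
-> (581, -244, 140, -1.4) rot [-0.001, -0.0, -0.001] slide [0.4886, 0.0064, 0.0604]
-> (581, -246, 140, 0.15) rot [-0.001, -0.001, -1.551] slide [0.4906, 0.0067, 0.0604]
```

>>> drive_tool([
  {"rotation": [0, 0, -1.55], "slide": [0.4905, 0.0065, 0.0], "hand": 0.085},
  {"rotation": [0, 0, -1.55], "slide": [0.4905, 0.0065, 0.07], "hand": 0.085},
  {"rotation": [0, 0, -1.55], "slide": [0.4905, 0.0065, 0.07], "hand": 0.085},
  {"rotation": [0, 0, -1.55], "slide": [0.4905, 0.0065, 0.07], "hand": 0.085},
  {"rotation": [0, 0, -1.55], "slide": [0.4905, 0.0065, 0.07], "hand": 0.085},
  {"rotation": [0, 0, -1.55], "slide": [0.4905, 0.0065, 0.07], "hand": 0.085},
  {"rotation": [0, 0, -1.55], "slide": [0.4905, 0.0065, 0.07], "hand": 0.085},
  {"rotation": [0, 0, -1.55], "slide": [0.4905, 0.0065, 0.07], "hand": 0.085},
  {"rotation": [0, 0, -1.55], "slide": [0.4905, 0.0065, 0.07], "hand": 0.085},
  {"rotation": [0, 0, -1.55], "slide": [0.4905, 0.0065, 0.07], "hand": 0.085},
  {"rotation": [0, 0, -1.55], "slide": [0.4905, 0.0065, 0.07], "hand": 0.085},
  {"rotation": [0, 0, -1.55], "slide": [0.4905, 0.0065, 0.07], "hand": 0.085},
])

```text
time: 4.68
tool_pos: [581.2, -244.7, 130.9]
eef_rot: [[0.989, 0.148, 0.002], [0.148, -0.989, -0.0], [0.002, 0.0, -1.0]]
force: [-0.1, 0.1, -0.6]
width: 85.1
```

```bash
cat >> h.py <<'E'
def ring(name,diam,guess,png):
    """centre and keyway angle of a ring lying on the bench, from wrist depth + colour"""
    C=calibration("wrist");im,d=get_image("wrist");cv2.imwrite(png,im)
    M=np.array(C["camera_from_world"]);q=M@np.array([*guess,16,1]);uc=C["cx"]+C["fx"]*q[0]/-q[2];vc=C["cy"]-C["fy"]*q[1]/-q[2]
    n=int(0.75*diam*C["fx"]/-q[2]);v,u=np.mgrid[max(0,int(vc)-n):min(400,int(vc)+n),max(0,int(uc)-n):min(640,int(uc)+n)];sh=u.shape
    P=np.array([world("wrist",a,b,d=float(d[b,a]),C=C) for a,b in zip(u.ravel(),v.ravel())])
    top=((P[:,2]>10)&(P[:,2]<24)).reshape(sh).astype(np.uint8)
    from scipy.ndimage import label
    z=np.median(P[top.ravel()>0][:,2]);L,_=label(top);top=(L==np.argmax(np.bincount(L.ravel())[1:])+1)
    hole=np.zeros(sh,np.uint8);cs=cv2.findContours(top.astype(np.uint8),cv2.RETR_EXTERNAL,cv2.CHAIN_APPROX_NONE)[0];c=max(cs,key=cv2.contourArea)
    Q=np.array([world("wrist",u[b,a],v[b,a],z=16,C=C) for a,b in c[:,0]])
    from scipy.optimize import least_squares
    s=least_squares(lambda p:np.hypot(Q[:,0]-p[0],Q[:,1]-p[1])-p[2],[*Q[:,:2].mean(0),diam/2],loss="soft_l1")
    cen=s.x[:2]
    W=np.array([world("wrist",a,b,z=16,C=C) for a,b in zip(u.ravel(),v.ravel())])[:,:2]-cen
    r=np.hypot(*W.T);h=(~top.ravel())&(r<diam/2-2)
    k=h&(r>13.2)&(r<17.5);ang=np.arctan2(W[k,1],W[k,0]);cm=np.angle(np.exp(1j*ang).mean())
    print(name,"centre",cen.round(2),"r",s.x[2].round(2),"z",z.round(1),"hole centroid",(W[h].mean(0)+cen).round(2),"keyway pts",k.sum(),"angle",cm.round(3),np.percentile(np.angle(np.exp(1j*(ang-cm))),[5,95]).round(2))
    return cen,cm
E
python3 - <<'E'
from h import *
st();c,a=ring("wide",68,(581,-246),"pics/w2.png")
for m in mark_of("wrist","wide_mid")[:2]: print(m["p"],world("wrist",m["at"][0]*640,m["at"][1]*400,z=8))
plan((*c,6,a),(*c,130,a))
E
```

```text
t 4.67 pos [ 581.2 -244.7  130.9] yaw 0.149 zax [ 0.002 -0.    -1.   ] w 85.1 F [-0.1  0.1 -0.6] M [-0.03  0.01  0.03] q6 -0.74
wide centre [ 579.37 -246.13] r 33.66 z 16.2 hole centroid [ 580.71 -245.45] keyway pts 52 angle 0.186 [-0.64  0.26]
0.65 [ 578.51341249 -249.11381222    8.        ]
-> (np.float64(579.3740851563183), np.float64(-246.1274937436825), 6, np.float64(0.186)) rot [0.001, -0.002, -0.037] slide [-0.0025, 0.001, 0.1249]
-> (np.float64(579.3740851563183), np.float64(-246.1274937436825), 130, np.float64(0.186)) rot [0.001, -0.002, -0.037] slide [-0.0022, 0.0011, 0.0009]
```

View pics/w2.png

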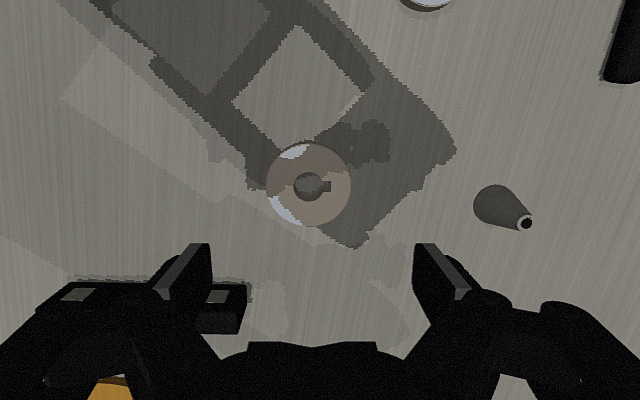

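```bash
sed -i 's/(r>13.2)&(r<17.5)/(r>14.5)\&(r<17.2)/' h.py
python3 - <<'E'
from h import *
c,a=ring("wide",68,(581,-246),"pics/w3.png")
im=cv2.imread("pics/w3.png")
from cell import *
st()
plan((*c,7,a))
E
```

```text
wide centre [ 579.4 -246.1] r 33.64 z 16.2 hole centroid [ 580.67 -245.28] keyway pts 34 angle 0.186 [-0.21  0.22]
t 4.83 pos [ 581.4 -244.9  130.8] yaw 0.15 zax [ 0.002 -0.    -1.   ] w 85.2 F [-0.1 -0.8  0.2] M [-0.02  0.07  0.05] q6 -0.74
-> (np.float64(579.4048367090751), np.float64(-246.09669506225896), 7, np.float64(0.186)) rot [0.001, -0.002, -0.036] slide [-0.0024, 0.0008, 0.1238]
```

Run:
```python
from h import *
o=get_obs();R=np.array(o["eef_rot"]);p=np.array(o["tool_pos"]);C=calibration("wrist");im,d=get_image("wrist")
v,u=np.mgrid[236:340,140:480];u,v=u.ravel(),v.ravel();k=(d[v,u]>0)&(d[v,u]<190);u,v=u[k],v[k]
P=np.array([R.T@(world("wrist",a,b,d=float(d[b,a]),C=C)-p) for a,b in zip(u,v)])
print("tip z in tool (99%)",np.percentile(P[:,2],[90,97,99,99.8]).round(1))
k=P[:,2]>np.percentile(P[:,2],85);print("x",np.percentile(np.abs(P[k,0]),[1,10,50,90]).round(1),"y",np.percentile(P[k,1],[2,50,98]).round(1))
```

```text
tip z in tool (99%) [-23.2 -17.5 -14.9 -13.4]
x [41.5 41.8 43.1 48.3] y [-10.4  -3.7  11.2]
```

>>> drive_tool([
  {"rotation": [0, 0, -0.036], "slide": [-0.0024, 0.0008, 0.06], "hand": 0.085},
  {"rotation": [0, 0, -0.036], "slide": [-0.0024, 0.0008, 0.11], "hand": 0.085},
  {"rotation": [0, 0, -0.036], "slide": [-0.0024, 0.0008, 0.1328], "hand": 0.085},
  {"rotation": [0, 0, -0.036], "slide": [-0.0024, 0.0008, 0.1328], "hand": 0.085},
  {"rotation": [0, 0, -0.036], "slide": [-0.0024, 0.0008, 0.1328], "hand": 0.06},
  {"rotation": [0, 0, -0.036], "slide": [-0.0024, 0.0008, 0.1328], "hand": 0.06},
  {"rotation": [0, 0, -0.036], "slide": [-0.0024, 0.0008, 0.1328], "hand": 0.06},
  {"rotation": [0, 0, -0.036], "slide": [-0.0024, 0.0008, 0.1328], "hand": 0.06},
  {"rotation": [0, 0, -0.036], "slide": [-0.0024, 0.0008, 0.1328], "hand": 0.06},
], newtons=50)

```text
time: 6.0
tool_pos: [581.7, -247.6, 1.1]
eef_rot: [[0.983, 0.185, 0.006], [0.185, -0.983, -0.003], [0.006, 0.004, -1.0]]
force: [0.2, 0.2, 7.2]
width: 65.6
```

```bash
python3 -c "
from h import *
st();plan((578.5,-246,140,.186),(504.7,233.2,140,.755))"
```

```text
t 6.0 pos [ 581.7 -247.6    1.1] yaw 0.186 zax [ 0.006 -0.003 -1.   ] w 65.6 F [0.2 0.2 7.2] M [ 0.09  0.12 -0.01] q6 -0.78
-> (578.5, -246, 140, 0.186) rot [0.004, -0.006, -0.0] slide [-0.002, -0.0015, -0.1389]
-> (504.7, 233.2, 140, 0.755) rot [0.006, -0.004, -0.569] slide [0.0139, -0.4861, -0.141]
```

>>> drive_tool([
  {"rotation": [0.004, -0.006, 0], "slide": [0, 0, -0.03], "hand": 0.06},
  {"rotation": [0.004, -0.006, 0], "slide": [0, 0, -0.06], "hand": 0.06},
  {"rotation": [0.004, -0.006, 0], "slide": [0, 0, -0.06], "hand": 0.06},
])

```text
time: 6.38
tool_pos: [583.7, -248.9, 65.1]
eef_rot: [[0.983, 0.185, 0.006], [0.185, -0.983, -0.005], [0.005, 0.006, -1.0]]
force: [0.2, -1.2, -0.9]
width: 65.8
```

Run:
```python
from h import *
o=st();R=np.array(o["eef_rot"]);p=np.array(o["tool_pos"]);C=calibration("wrist");im,d=get_image("wrist")
cv2.imwrite("pics/w4.png",im[150:400,130:500].repeat(2,0).repeat(2,1))
v,u=np.mgrid[140:400,140:480];u,v=u.ravel(),v.ravel();k=(d[v,u]>0)&(d[v,u]<300);u,v=u[k],v[k]
P=np.array([R.T@(world("wrist",a,b,d=float(d[b,a]),C=C)-p) for a,b in zip(u,v)])
w=im[v,u].min(1)>90
k=w&(abs(P[:,0])<33)&(abs(P[:,1])<33)&(P[:,2]>-35)&(P[:,2]<15);Q=P[k];print(k.sum(),"white pts tool z pct",np.percentile(Q[:,2],[5,50,95]).round(1), "centroid",Q.mean(0).round(1),"y range",np.percentile(Q[:,1],[1,99]),"x",np.percentile(Q[:,0],[1,99]))
A=np.c_[Q[:,:2],np.ones(len(Q))];print("plane",np.linalg.lstsq(A,Q[:,2],rcond=None)[0].round(3))
k=(~w)&(abs(P[:,0])>31)&(abs(P[:,0])<50)&(abs(P[:,1])<14);print("finger tip z",np.percentile(P[k,2],[50,90,97,99]).round(1))
```

```text
t 6.38 pos [ 583.7 -248.9   65.1] yaw 0.186 zax [ 0.006 -0.005 -1.   ] w 65.8 F [ 0.2 -1.2 -0.9] M [ 0.02 -0.06 -0.02] q6 -0.77
10436 white pts tool z pct [-16.  -15.1 -14.1] centroid [  3.3  -6.1 -15.1] y range [-32.21064889  30.5303585 ] x [-28.12479642  31.38892618]
plane [ 2.0000e-03  4.0000e-03 -1.5044e+01]
finger tip z [-44.   64.   65.3  65.7]
```

View pics/w4.png

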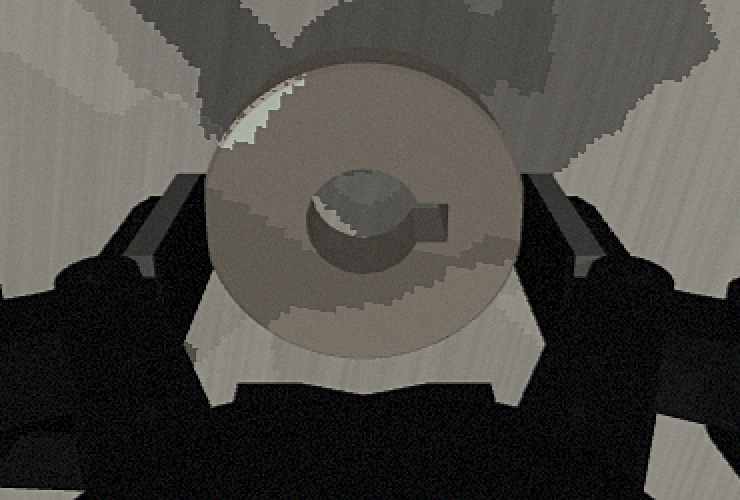

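```bash
cat >> h.py <<'E'
def held(diam):
    """centre (tool frame), top z and tilt of the held ring"""
    from scipy.optimize import least_squares
    o=get_obs();R=np.array(o["eef_rot"]);p=np.array(o["tool_pos"]);C=calibration("wrist");im,d=get_image("wrist")
    v,u=np.mgrid[130:360,180:460]
    M=np.linalg.inv(np.array(C["camera_from_world"]))
    dd=d[v,u];X=np.stack([(u-C["cx"])/C["fx"],-(v-C["cy"])/C["fy"],-np.ones(u.shape)],-1)*dd[...,None]
    P=((X@M[:3,:3].T+M[:3,3])-p)@R
    ok=(dd>0)&(np.hypot(P[...,0],P[...,1])<diam/2+4)&(P[...,2]>-30)&(P[...,2]<5)&(im[v,u].min(-1)>60)
    z0=np.median(P[ok][:,2]);ok&=abs(P[...,2]-z0)<2.5
    m=cv2.morphologyEx(ok.astype(np.uint8),cv2.MORPH_OPEN,np.ones((3,3)))
    Q=P[m>0];pl=np.linalg.lstsq(np.c_[Q[:,:2],np.ones(len(Q))],Q[:,2],rcond=None)[0]
    cs,h=cv2.findContours(m,cv2.RETR_CCOMP,cv2.CHAIN_APPROX_NONE)
    def fit(c,r):
        E=np.array([P[b,a,:2] for a,b in c[:,0]])
        s=least_squares(lambda q:np.hypot(E[:,0]-q[0],E[:,1]-q[1])-r,[0,0],loss="soft_l1",f_scale=.3);return s.x
    big=max(cs,key=cv2.contourArea);cen=fit(big,diam/2-.4)
    g=o["tool_pos"]+R@np.array([*cen,0]);print("held centre tool",cen.round(2),"top z",z0.round(2),"tilt",pl[:2].round(3),"world",g.round(1))
    return cen
E
python3 - <<'E'
from h import *
c=held(68)
yaw=.755;T=np.array([[np.cos(yaw),np.sin(yaw)],[np.sin(yaw),-np.cos(yaw)]])
t=np.array([504.7,233.2])-T@c;print(t);plan((*t,130,yaw))
E
```

```text
held centre tool [ 0.53 -1.34] top z -14.99 tilt [0.003 0.002] world [ 582.7 -246.7   63. ]
[505.2279798  231.86037359]
-> (np.float64(505.2279797980705), np.float64(231.860373585014), 130, 0.755) rot [0.001, -0.0, -0.569] slide [0.0136, -0.4851, -0.0691]
```

>>> drive_tool([
  {"rotation": [0, 0, -0.569], "slide": [0.0136, -0.4851, -0.0691], "hand": 0.06},
  {"rotation": [0, 0, -0.569], "slide": [0.0136, -0.4851, -0.0691], "hand": 0.06},
  {"rotation": [0, 0, -0.569], "slide": [0.0136, -0.4851, -0.0691], "hand": 0.06},
  {"rotation": [0, 0, -0.569], "slide": [0.0136, -0.4851, -0.0691], "hand": 0.06},
  {"rotation": [0, 0, -0.569], "slide": [0.0136, -0.4851, -0.0691], "hand": 0.06},
  {"rotation": [0, 0, -0.569], "slide": [0.0136, -0.4851, -0.0691], "hand": 0.06},
  {"rotation": [0, 0, -0.569], "slide": [0.0136, -0.4851, -0.0691], "hand": 0.06},
  {"rotation": [0, 0, -0.569], "slide": [0.0136, -0.4851, -0.0691], "hand": 0.06},
  {"rotation": [0, 0, -0.569], "slide": [0.0136, -0.4851, -0.0691], "hand": 0.06},
  {"rotation": [0, 0, -0.569], "slide": [0.0136, -0.4851, -0.0691], "hand": 0.06},
  {"rotation": [0, 0, -0.569], "slide": [0.0136, -0.4851, -0.0691], "hand": 0.06},
  {"rotation": [0, 0, -0.569], "slide": [0.0136, -0.4851, -0.0691], "hand": 0.06},
])

```text
time: 7.98
tool_pos: [505.4, 230.7, 129.6]
eef_rot: [[0.73, 0.684, -0.0], [0.684, -0.73, -0.001], [-0.001, 0.001, -1.0]]
force: [-0.6, 0.1, 0.1]
width: 65.7
```

Run:
```python
from h import *
st();st();c=held(68);im,d=get_image("wrist");cv2.imwrite("pics/w5.png",cv2.convertScaleAbs(cv2.resize(im[150:330,200:430],None,fx=3,fy=3,interpolation=cv2.INTER_CUBIC),alpha=1.5))
C=calibration("wrist")
v,u=np.mgrid[180:260,270:360];u,v=u.ravel(),v.ravel()
P=np.array([world("wrist",a,b,d=float(d[b,a]),C=C) for a,b in zip(u,v)])
k=(P[:,2]>98)&(P[:,2]<104);print("spindle top pts",k.sum(),P[k].mean(0).round(1) if k.any() else 0)
yaw=.755;T=np.array([[np.cos(yaw),np.sin(yaw)],[np.sin(yaw),-np.cos(yaw)]])
t=np.array([504.7,233.2])-T@c;plan((*t,130,yaw))
```

```text
t 7.97 pos [505.4 230.7 129.6] yaw 0.753 zax [-0.    -0.001 -1.   ] w 65.7 F [-0.6  0.1  0.1] M [ 0.01 -0.05 -0.05] q6 -0.54
t 7.97 pos [505.4 230.7 129.6] yaw 0.753 zax [-0.    -0.001 -1.   ] w 65.7 F [-0.6  0.1  0.1] M [ 0.01 -0.05 -0.05] q6 -0.54
held centre tool [-0.12 -1.08] top z -15.02 tilt [0.004 0.002] world [504.5 231.4 129.6]
spindle top pts 0 0
-> (np.float64(505.5288941025693), np.float64(232.49647082927453), 130, 0.755) rot [0.001, 0.001, -0.002] slide [0.0011, -0.001, -0.0002]
```

View pics/w5.png

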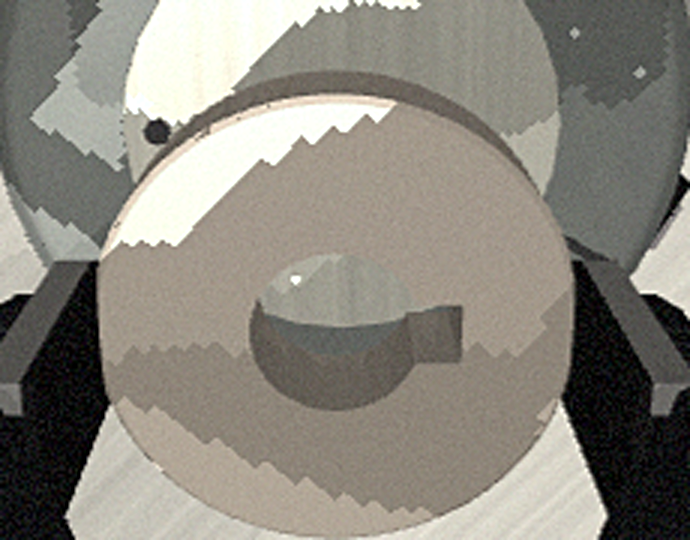

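>>> drive_tool([
  {"rotation": [0.001, 0.001, -0.002], "slide": [0.0009, -0.001, 0.015], "hand": 0.06},
  {"rotation": [0.001, 0.001, -0.002], "slide": [0.0009, -0.001, 0.027], "hand": 0.06},
  {"rotation": [0.001, 0.001, -0.002], "slide": [0.0009, -0.001, 0.03], "hand": 0.06},
  {"rotation": [0.001, 0.001, -0.002], "slide": [0.0009, -0.001, 0.033], "hand": 0.06},
  {"rotation": [0.001, 0.001, -0.002], "slide": [0.0009, -0.001, 0.036], "hand": 0.06},
])

```text
time: 8.7
tool_pos: [505.5, 232.6, 93.9]
eef_rot: [[0.728, 0.685, 0.0], [0.685, -0.728, 0.001], [0.001, -0.0, -1.0]]
force: [-1.3, 0.9, 0.3]
width: 65.7
```

```bash
python3 -c "
from h import *
st()"
```

```text
t 8.7 pos [505.5 232.6  93.9] yaw 0.755 zax [ 0.     0.001 -1.   ] w 65.7 F [-1.3  0.9  0.3] M [ 0.26  0.22 -0.04] q6 -0.54
```

>>> drive_tool([
  {"rotation": [0, 0, 0], "slide": [0, 0, 0.002], "hand": 0.06},
  {"rotation": [0, 0, 0], "slide": [0, 0, 0.004], "hand": 0.06},
  {"rotation": [0, 0, 0], "slide": [0, 0, 0.006], "hand": 0.06},
  {"rotation": [0, 0, 0], "slide": [0, 0, 0.008], "hand": 0.06},
])

```text
time: 9.2
tool_pos: [505.3, 232.7, 85.8]
eef_rot: [[0.728, 0.685, 0.0], [0.685, -0.728, 0.001], [0.001, -0.001, -1.0]]
force: [-2.3, 1.0, 1.9]
width: 65.7
```

```bash
python3 -c "
from h import *
st()"
```

```text
t 9.2 pos [505.3 232.7  85.8] yaw 0.755 zax [ 0.     0.001 -1.   ] w 65.7 F [-2.3  1.   1.9] M [0.05 0.45 0.02] q6 -0.54
```

>>> drive_tool([
  {"rotation": [0, 0, 0], "slide": [0, 0, 0.002], "hand": 0.06},
  {"rotation": [0, 0, 0], "slide": [0, 0, 0.004], "hand": 0.06},
  {"rotation": [0, 0, 0], "slide": [0, 0, 0.006], "hand": 0.06},
])

```text
time: 9.57
tool_pos: [505.2, 232.7, 79.6]
eef_rot: [[0.728, 0.685, -0.0], [0.685, -0.728, 0.001], [0.0, -0.001, -1.0]]
force: [-2.9, 0.4, 1.9]
width: 65.7
```

```bash
python3 -c "
from h import *
st();c=held(68)"
```

```text
t 9.57 pos [505.2 232.7  79.6] yaw 0.755 zax [-0.     0.001 -1.   ] w 65.7 F [-2.9  0.4  1.9] M [0.09 0.49 0.04] q6 -0.54
held centre tool [-0.1 -1.1] top z -15.09 tilt [0.004 0.009] world [504.4 233.4  79.6]
```

>>> drive_tool([
  {"rotation": [0, 0, 0], "slide": [0, 0, 0.005], "hand": 0.06},
  {"rotation": [0, 0, 0], "slide": [0, 0, 0.01], "hand": 0.06},
  {"rotation": [0, 0, 0], "slide": [0, 0, 0.015], "hand": 0.06},
  {"rotation": [0, 0, 0], "slide": [0, 0, 0.02], "hand": 0.06},
  {"rotation": [0, 0, 0], "slide": [0, 0, 0.024], "hand": 0.06},
  {"rotation": [0, 0, 0], "slide": [0, 0, 0.027], "hand": 0.06},
])

```text
time: 10.38
tool_pos: [505.1, 232.7, 52.0]
eef_rot: [[0.728, 0.685, -0.0], [0.685, -0.728, 0.001], [0.0, -0.001, -1.0]]
force: [-2.5, -0.6, 0.9]
width: 65.9
```

```bash
python3 -c "
from h import *
st();c=held(68)"
```

```text
t 10.38 pos [505.1 232.7  52. ] yaw 0.755 zax [-0.     0.001 -1.   ] w 65.9 F [-2.5 -0.6  0.9] M [0.02 0.42 0.03] q6 -0.54
held centre tool [-0.14 -1.13] top z -14.97 tilt [0.004 0.007] world [504.3 233.4  52. ]
```

Now press to seat, watching for the force rise.

>>> drive_tool([
  {"rotation": [0, 0, 0], "slide": [0, 0, 0.001], "hand": 0.06},
  {"rotation": [0, 0, 0], "slide": [0, 0, 0.002], "hand": 0.06},
  {"rotation": [0, 0, 0], "slide": [0, 0, 0.002], "hand": 0.06},
])

```text
time: 10.8
tool_pos: [505.1, 232.7, 51.0]
eef_rot: [[0.728, 0.686, -0.0], [0.686, -0.728, 0.001], [0.0, -0.001, -1.0]]
force: [-8.0, -1.1, 11.2]
width: 65.9
```

```bash
python3 -c "
from h import *
st()"
```

```text
t 10.8 pos [505.1 232.7  51. ] yaw 0.755 zax [-0.     0.001 -1.   ] w 65.9 F [-8.  -1.1 11.2] M [-0.1   1.12  0.07] q6 -0.54
```

>>> drive_tool([
  {"rotation": [0, 0, 0], "slide": [0, 0, 0.0015], "hand": 0.06},
  {"rotation": [0, 0, 0], "slide": [0, 0, 0.0015], "hand": 0.06},
])

```text
time: 11.05
tool_pos: [505.2, 232.7, 51.0]
eef_rot: [[0.728, 0.686, -0.0], [0.686, -0.728, 0.0], [-0.0, -0.001, -1.0]]
force: [-9.2, -2.6, 13.7]
width: 65.4
```

```bash
python3 -c "
from h import *
st();held(68)"
```

```text
t 11.05 pos [505.2 232.7  51. ] yaw 0.756 zax [-0.  0. -1.] w 65.4 F [-9.2 -2.6 13.7] M [-0.22  1.23  0.01] q6 -0.54
held centre tool [-0.26 -1.24] top z -15.0 tilt [ 0.002 -0.003] world [504.1 233.4  51. ]
```

>>> drive_tool([
  {"rotation": [0, 0, 0], "slide": [0, 0, 0], "hand": 0.085},
  {"rotation": [0, 0, 0], "slide": [0, 0, 0], "hand": 0.085},
  {"rotation": [0, 0, 0], "slide": [0, 0, 0], "hand": 0.085},
  {"rotation": [0, 0, 0], "slide": [0, 0, -0.06], "hand": 0.085},
  {"rotation": [0, 0, 0], "slide": [0, 0, -0.12], "hand": 0.085},
  {"rotation": [0, 0, 0], "slide": [0, 0, -0.13], "hand": 0.085},
  {"rotation": [0, 0, 0], "slide": [0, 0, -0.13], "hand": 0.085},
])

```text
time: 11.98
tool_pos: [505.6, 232.7, 181.5]
eef_rot: [[0.728, 0.686, 0.001], [0.686, -0.728, 0.001], [0.001, 0.0, -1.0]]
force: [-0.1, -0.2, -1.1]
width: 85.2
```

```bash
cat >> h.py <<'E'
def levels(zs,png):
    """heights around the spindle axis: median z and tilt in each annulus (r0,r1)"""
    C=calibration("wrist");im,d=get_image("wrist");cv2.imwrite(png,im)
    v,u=np.mgrid[0:260,200:440];M=np.linalg.inv(np.array(C["camera_from_world"]))
    dd=d[v,u];X=np.stack([(u-C["cx"])/C["fx"],-(v-C["cy"])/C["fy"],-np.ones(u.shape)],-1)*dd[...,None]
    P=(X@M[:3,:3].T+M[:3,3])[dd>0];r=np.hypot(P[:,0]-504.7,P[:,1]-233.2)
    for a,b,lo,hi in zs:
        Q=P[(r>a)&(r<b)&(P[:,2]>lo)&(P[:,2]<hi)]
        if len(Q)<20: print(a,b,"few",len(Q));continue
        pl=np.linalg.lstsq(np.c_[Q[:,:2]-[504.7,233.2],np.ones(len(Q))],Q[:,2],rcond=None)[0]
        print("r",a,b,"n",len(Q),"z med",np.median(Q[:,2]).round(2),"tilt",pl[:2].round(4),"centre z",pl[2].round(2))
E
python3 - <<'E'
from h import *
st();levels([(38,46,45,60),(19,32,55,90),(0,5,95,105)],"pics/w6.png")
plan((642,-77,190,.8),(642,-77,135,.8))
E
```

```text
t 11.97 pos [505.6 232.7 181.5] yaw 0.756 zax [ 0.001  0.001 -1.   ] w 85.2 F [-0.1 -0.2 -1.1] M [-0.08  0.03  0.03] q6 -0.54
r 38 46 n 2862 z med 50.2 tilt [-0.0001 -0.0009] centre z 50.21
r 19 32 n 3257 z med 66.6 tilt [-0.0133  0.0001] centre z 66.61
r 0 5 n 160 z med 100.4 tilt [-0.0137  0.0094] centre z 100.41
-> (642, -77, 190, 0.8) rot [-0.001, 0.001, -0.045] slide [-0.1122, 0.3195, -0.0103]
-> (642, -77, 135, 0.8) rot [-0.001, 0.001, -0.045] slide [-0.1121, 0.3196, 0.0447]
```

Run:
```python
from h import *
levels([(38,46,45,60),(20,30,64,70),(20,25,64,70),(26,31,64,70)],"pics/w7.png")
levels([(38,46,45,60),(20,30,64,70)],"pics/w8.png")
st()
```

```text
r 38 46 n 2886 z med 50.2 tilt [ 0.     -0.0014] centre z 50.22
r 20 30 n 2461 z med 66.64 tilt [-0.0121  0.0002] centre z 66.62
r 20 25 n 1113 z med 66.61 tilt [-0.0131 -0.0009] centre z 66.61
r 26 31 n 1421 z med 66.62 tilt [-0.011   0.0012] centre z 66.6
r 38 46 n 2905 z med 50.23 tilt [ 0.0007 -0.001 ] centre z 50.23
r 20 30 n 2495 z med 66.6 tilt [-0.0119  0.0005] centre z 66.6
t 12.12 pos [503.9 232.3 178.8] yaw 0.755 zax [-0.004 -0.    -1.   ] w 85.0 F [-0.   0.1  0. ] M [-0.   -0.02  0.01] q6 -0.54
```

```bash
python3 -c "
from h import *
plan((504.5,233,76,0),(504.5,233,68,0),(504.5,233,64,0))"
```

```text
-> (504.5, 233, 76, 0) rot [-0.001, 0.004, 0.755] slide [0.0013, 0.0002, 0.1028]
-> (504.5, 233, 68, 0) rot [-0.001, 0.004, 0.755] slide [0.0013, 0.0002, 0.1108]
-> (504.5, 233, 64, 0) rot [-0.001, 0.004, 0.755] slide [0.0013, 0.0002, 0.1148]
```

>>> drive_tool([
  {"rotation": [-0.001, 0.004, 0.755], "slide": [0.0013, 0, 0.04], "hand": 0.044},
  {"rotation": [-0.001, 0.004, 0.755], "slide": [0.0013, 0, 0.06], "hand": 0.044},
  {"rotation": [-0.001, 0.004, 0.755], "slide": [0.0013, 0, 0.08], "hand": 0.044},
  {"rotation": [-0.001, 0.004, 0.755], "slide": [0.0013, 0, 0.1], "hand": 0.044},
  {"rotation": [-0.001, 0.004, 0.755], "slide": [0.0013, 0, 0.106], "hand": 0.044},
  {"rotation": [-0.001, 0.004, 0.755], "slide": [0.0013, 0, 0.108], "hand": 0.044},
])

```text
time: 12.88
tool_pos: [503.7, 233.0, 69.8]
eef_rot: [[1.0, 0.004, -0.002], [0.004, -1.0, -0.0], [-0.002, 0.0, -1.0]]
force: [0.9, 0.6, -0.2]
width: 44.2
```

```bash
python3 -c "
from h import *
st()"
```

```text
t 12.88 pos [503.7 233.   69.8] yaw 0.004 zax [-0.002 -0.    -1.   ] w 44.2 F [ 0.9  0.6 -0.2] M [ 0.04  0.06 -0.  ] q6 0.22
```

>>> drive_tool([
  {"rotation": [0, 0, 0], "slide": [0.001, 0, 0.002], "hand": 0.044},
  {"rotation": [0, 0, 0], "slide": [0.001, 0, 0.004], "hand": 0.044},
  {"rotation": [0, 0, 0], "slide": [0.001, 0, 0.0055], "hand": 0.044},
  {"rotation": [0, 0, 0], "slide": [0.001, 0, 0.0055], "hand": 0.044},
])

```text
time: 13.38
tool_pos: [504.8, 233.1, 64.4]
eef_rot: [[1.0, 0.004, -0.002], [0.004, -1.0, -0.0], [-0.002, 0.0, -1.0]]
force: [-0.7, -0.1, 0.1]
width: 44.0
```

```bash
python3 -c "
from h import *
st()"
```

```text
t 13.38 pos [504.8 233.1  64.4] yaw 0.004 zax [-0.002 -0.    -1.   ] w 44.0 F [-0.7 -0.1  0.1] M [-0.04  0.   -0.06] q6 0.21
```

>>> drive_tool([
  {"rotation": [0, 0, 0], "slide": [0, 0, 0.0015], "hand": 0.044},
  {"rotation": [0, 0, 0], "slide": [0, 0, 0.003], "hand": 0.044},
  {"rotation": [0, 0, 0], "slide": [0, 0, 0.003], "hand": 0.044},
])

```text
time: 13.75
tool_pos: [505.1, 233.1, 63.9]
eef_rot: [[1.0, 0.005, -0.001], [0.005, -1.0, -0.001], [-0.001, 0.0, -1.0]]
force: [-8.8, -2.7, 20.2]
width: 43.8
```

```bash
python3 -c "
from h import *
st()"
```

```text
t 13.75 pos [505.1 233.1  63.9] yaw 0.005 zax [-0.001 -0.001 -1.   ] w 43.8 F [-8.8 -2.7 20.2] M [-0.49  1.43 -0.02] q6 0.21
```

>>> drive_tool([
  {"rotation": [0, 0, 0], "slide": [0, 0, -0.05], "hand": 0.044},
  {"rotation": [0, 0, 0], "slide": [0, 0, -0.11], "hand": 0.085},
  {"rotation": [0, 0, 0], "slide": [0, 0, -0.116], "hand": 0.085},
  {"rotation": [0, 0, 0], "slide": [0, 0, -0.116], "hand": 0.085},
])

```text
time: 14.25
tool_pos: [505.3, 233.2, 180.1]
eef_rot: [[1.0, 0.005, -0.001], [0.005, -1.0, -0.0], [-0.001, 0.0, -1.0]]
force: [0.4, -0.0, 0.1]
width: 85.1
```

Run:
```python
from h import *
st();levels([(38,46,45,60),(20,30,64,70),(0,5,95,105)],"pics/w9.png")
plan((642,-77,190,.8),(642,-77,135,.8))
```

```text
t 14.25 pos [505.3 233.2 180.1] yaw 0.005 zax [-0.001 -0.    -1.   ] w 85.1 F [ 0.4 -0.   0.1] M [-0.03  0.01 -0.  ] q6 0.21
r 38 46 n 2829 z med 50.23 tilt [ 0.0003 -0.0007] centre z 50.22
r 20 30 n 2467 z med 66.17 tilt [-0.0002 -0.0014] centre z 66.18
r 0 5 n 158 z med 100.32 tilt [-0.0248 -0.0071] centre z 100.35
-> (642, -77, 190, 0.8) rot [-0.0, 0.003, -0.795] slide [0.136, 0.3107, -0.0114]
-> (642, -77, 135, 0.8) rot [-0.0, 0.003, -0.795] slide [0.1362, 0.3106, 0.0436]
```

>>> drive_tool([
  {"rotation": [0, 0.003, -0.795], "slide": [0.136, 0.311, 0.0], "hand": 0.085},
  {"rotation": [0, 0.003, -0.795], "slide": [0.136, 0.311, 0.0], "hand": 0.085},
  {"rotation": [0, 0.003, -0.795], "slide": [0.136, 0.311, 0.044], "hand": 0.085},
  {"rotation": [0, 0.003, -0.795], "slide": [0.136, 0.311, 0.044], "hand": 0.085},
  {"rotation": [0, 0.003, -0.795], "slide": [0.136, 0.311, 0.044], "hand": 0.085},
  {"rotation": [0, 0.003, -0.795], "slide": [0.136, 0.311, 0.044], "hand": 0.085},
  {"rotation": [0, 0.003, -0.795], "slide": [0.136, 0.311, 0.044], "hand": 0.085},
  {"rotation": [0, 0.003, -0.795], "slide": [0.136, 0.311, 0.044], "hand": 0.085},
  {"rotation": [0, 0.003, -0.795], "slide": [0.136, 0.311, 0.044], "hand": 0.085},
])

```text
time: 15.42
tool_pos: [641.2, -75.9, 134.1]
eef_rot: [[0.696, 0.718, -0.002], [0.718, -0.696, 0.001], [-0.0, -0.002, -1.0]]
force: [1.7, -0.3, -0.1]
width: 84.7
```

Run:
```python
from h import *
st();c,a=ring("mid",55,(642,-77),"pics/w10.png");c,a=ring("mid",55,(642,-77),"pics/w11.png")
st();plan((*c,1,a))
```

```text
t 15.43 pos [641.2 -75.9 134.1] yaw 0.801 zax [-0.002  0.001 -1.   ] w 84.7 F [ 1.7 -0.3 -0.1] M [0.03 0.   0.04] q6 -1.1
mid centre [639.85 -80.  ] r 27.21 z 16.1 hole centroid [640.39 -78.7 ] keyway pts 32 angle 0.893 [-0.2   0.22]
mid centre [639.86 -80.02] r 27.19 z 16.1 hole centroid [640.47 -78.66] keyway pts 32 angle 0.876 [-0.19  0.2 ]
t 15.53 pos [641.6 -76.  134.8] yaw 0.801 zax [-0.  0. -1.] w 85.1 F [0.3 0.1 0.5] M [-0.02 -0.04 -0.  ] q6 -1.1
-> (np.float64(639.8626637332711), np.float64(-80.02193592453222), 1, np.float64(0.876)) rot [-0.001, -0.0, -0.075] slide [-0.0041, 0.0016, 0.1338]
```

>>> drive_tool([
  {"rotation": [0, 0, -0.08], "slide": [-0.0041, 0.0016, 0.06], "hand": 0.085},
  {"rotation": [0, 0, -0.08], "slide": [-0.0041, 0.0016, 0.11], "hand": 0.085},
  {"rotation": [0, 0, -0.08], "slide": [-0.0041, 0.0016, 0.1335], "hand": 0.085},
  {"rotation": [0, 0, -0.08], "slide": [-0.0041, 0.0016, 0.1335], "hand": 0.085},
  {"rotation": [0, 0, -0.08], "slide": [-0.0041, 0.0016, 0.1335], "hand": 0.047},
  {"rotation": [0, 0, -0.08], "slide": [-0.0041, 0.0016, 0.1335], "hand": 0.047},
  {"rotation": [0, 0, -0.08], "slide": [-0.0041, 0.0016, 0.1335], "hand": 0.047},
  {"rotation": [0, 0, -0.08], "slide": [-0.0041, 0.0016, 0.1335], "hand": 0.047},
  {"rotation": [0, 0, -0.08], "slide": [-0.0041, 0.0016, 0.1335], "hand": 0.047},
  {"rotation": [0, 0, -0.08], "slide": [-0.0041, 0.0016, 0.06], "hand": 0.047},
  {"rotation": [0, 0, -0.08], "slide": [-0.0041, 0.0016, 0.02], "hand": 0.047},
  {"rotation": [0, 0, -0.08], "slide": [-0.0041, 0.0016, 0.0], "hand": 0.047},
], newtons=50)

```text
time: 17.02
tool_pos: [642.4, -80.8, 140.1]
eef_rot: [[0.636, 0.772, 0.007], [0.772, -0.636, -0.002], [0.003, 0.007, -1.0]]
force: [0.4, -0.3, -0.4]
width: 53.2
```

```bash
cat >> h.py <<'E'
def goal(c,z,yaw=.755):
    T=np.array([[np.cos(yaw),np.sin(yaw)],[np.sin(yaw),-np.cos(yaw)]]);t=np.array([504.7,233.3])-T@c;plan((*np.round(t,1),z,yaw))
E
python3 - <<'E'
from h import *
st();c=held(55);im,d=get_image("wrist");cv2.imwrite("pics/w12.png",im[150:400,130:500].repeat(2,0).repeat(2,1))
goal(c,130)
E
```

```text
t 17.02 pos [642.4 -80.8 140.1] yaw 0.882 zax [ 0.007 -0.002 -1.   ] w 53.2 F [ 0.4 -0.3 -0.4] M [-0.02 -0.01 -0.01] q6 -1.19
held centre tool [-0.27 -1.23] top z -11.97 tilt [0.002 0.002] world [641.2 -80.2 140.1]
-> (np.float64(505.7), np.float64(232.6), 130, 0.755) rot [0.005, -0.003, 0.127] slide [0.1552, -0.3042, 0.0071]
```

View pics/w12.png

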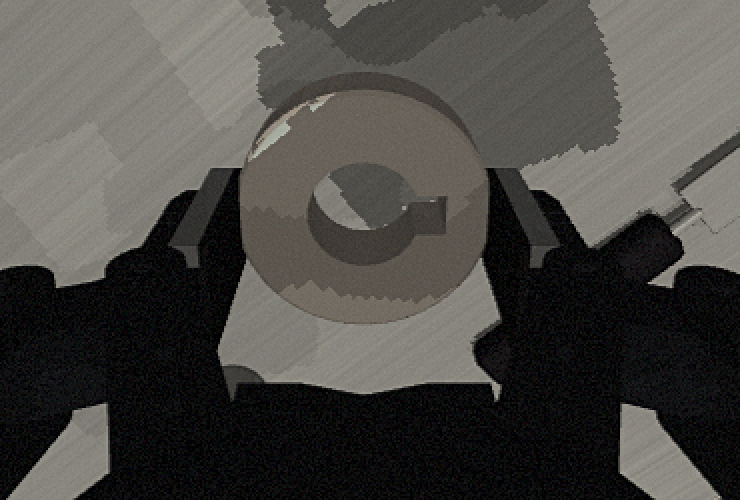

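>>> drive_tool([
  {"rotation": [0.005, -0.003, 0.127], "slide": [0.155, -0.304, 0.007], "hand": 0.047},
  {"rotation": [0.005, -0.003, 0.127], "slide": [0.155, -0.304, 0.007], "hand": 0.047},
  {"rotation": [0.005, -0.003, 0.127], "slide": [0.155, -0.304, 0.007], "hand": 0.047},
  {"rotation": [0.005, -0.003, 0.127], "slide": [0.155, -0.304, 0.007], "hand": 0.047},
  {"rotation": [0.005, -0.003, 0.127], "slide": [0.155, -0.304, 0.007], "hand": 0.047},
  {"rotation": [0.005, -0.003, 0.127], "slide": [0.155, -0.304, 0.007], "hand": 0.047},
  {"rotation": [0.005, -0.003, 0.127], "slide": [0.155, -0.304, 0.007], "hand": 0.047},
  {"rotation": [0.005, -0.003, 0.127], "slide": [0.155, -0.304, 0.007], "hand": 0.047},
  {"rotation": [0.005, -0.003, 0.127], "slide": [0.155, -0.304, 0.007], "hand": 0.047},
  {"rotation": [0.005, -0.003, 0.127], "slide": [0.155, -0.304, 0.007], "hand": 0.047},
])

```text
time: 18.38
tool_pos: [506.2, 231.3, 129.9]
eef_rot: [[0.73, 0.684, -0.0], [0.684, -0.73, -0.0], [-0.001, 0.0, -1.0]]
force: [0.8, 0.4, -0.2]
width: 52.9
```

Run:
```python
from h import *
st();c=held(55);goal(c,98)
```

```text
t 18.38 pos [506.2 231.3 129.9] yaw 0.753 zax [-0. -0. -1.] w 52.9 F [ 0.8  0.4 -0.2] M [-0.02 -0.04 -0.02] q6 -0.54
held centre tool [-0.2  -1.25] top z -11.95 tilt [0.002 0.003] world [505.2 232.1 129.9]
-> (np.float64(505.7), np.float64(232.5), 98, 0.755) rot [0.0, 0.0, -0.002] slide [0.0003, -0.0011, 0.032]
```

>>> drive_tool([
  {"rotation": [0, 0, -0.002], "slide": [0.0003, -0.001, 0.015], "hand": 0.047},
  {"rotation": [0, 0, -0.002], "slide": [0.0003, -0.001, 0.025], "hand": 0.047},
  {"rotation": [0, 0, -0.002], "slide": [0.0003, -0.001, 0.029], "hand": 0.047},
  {"rotation": [0, 0, -0.002], "slide": [0.0003, -0.001, 0.033], "hand": 0.047},
  {"rotation": [0, 0, -0.002], "slide": [0.0003, -0.001, 0.036], "hand": 0.047},
  {"rotation": [0, 0, -0.002], "slide": [0.0003, -0.001, 0.039], "hand": 0.047},
  {"rotation": [0, 0, -0.002], "slide": [0.0003, -0.001, 0.042], "hand": 0.047},
])

```text
time: 19.3
tool_pos: [505.4, 232.5, 87.9]
eef_rot: [[0.728, 0.685, -0.001], [0.685, -0.728, -0.0], [-0.001, -0.0, -1.0]]
force: [-3.8, 1.1, 2.1]
width: 52.7
```

```bash
python3 -c "
from h import *
st();held(55)"
```

```text
t 19.3 pos [505.4 232.5  87.9] yaw 0.755 zax [-0.001 -0.    -1.   ] w 52.7 F [-3.8  1.1  2.1] M [0.17 0.56 0.  ] q6 -0.54
held centre tool [-0.08 -1.17] top z -11.94 tilt [0.002 0.012] world [504.5 233.3  87.9]
```

>>> drive_tool([
  {"rotation": [0, 0, 0], "slide": [-0.0004, -0.0003, 0.004], "hand": 0.047},
  {"rotation": [0, 0, 0], "slide": [-0.0004, -0.0003, 0.008], "hand": 0.047},
  {"rotation": [0, 0, 0], "slide": [-0.0004, -0.0003, 0.012], "hand": 0.047},
  {"rotation": [0, 0, 0], "slide": [-0.0004, -0.0003, 0.016], "hand": 0.047},
  {"rotation": [0, 0, 0], "slide": [-0.0004, -0.0003, 0.018], "hand": 0.047},
  {"rotation": [0, 0, 0], "slide": [-0.0004, -0.0003, 0.0195], "hand": 0.047},
  {"rotation": [0, 0, 0], "slide": [-0.0004, -0.0003, 0.0195], "hand": 0.047},
])

```text
time: 20.23
tool_pos: [504.8, 232.5, 70.0]
eef_rot: [[0.728, 0.686, -0.001], [0.686, -0.728, -0.001], [-0.001, -0.0, -1.0]]
force: [-10.1, -2.7, 20.0]
width: 52.3
```

```bash
python3 -c "
from h import *
st();held(55)"
```

```text
t 20.23 pos [504.8 232.5  70. ] yaw 0.755 zax [-0.001 -0.001 -1.   ] w 52.3 F [-10.1  -2.7  20. ] M [-0.35  1.71 -0.  ] q6 -0.54
held centre tool [-0.24 -1.26] top z -12.12 tilt [ 0.001 -0.003] world [503.8 233.2  70. ]
```

>>> drive_tool([
  {"rotation": [0, 0, 0], "slide": [0, 0, 0.0], "hand": 0.047},
  {"rotation": [0, 0, 0], "slide": [0, 0, 0.0], "hand": 0.075},
  {"rotation": [0, 0, 0], "slide": [0, 0, 0.0], "hand": 0.075},
  {"rotation": [0, 0, 0], "slide": [0, 0, 0.0], "hand": 0.075},
  {"rotation": [0, 0, 0], "slide": [0, 0, -0.035], "hand": 0.075},
  {"rotation": [0, 0, 0.2], "slide": [0, 0.0008, -0.04], "hand": 0.036},
  {"rotation": [0, 0, 0.38], "slide": [0, 0.0008, -0.04], "hand": 0.036},
  {"rotation": [0, 0, 0.56], "slide": [0, 0.0008, -0.04], "hand": 0.036},
  {"rotation": [0, 0, 0.755], "slide": [0, 0.0008, -0.03], "hand": 0.036},
  {"rotation": [0, 0, 0.755], "slide": [0, 0.0008, -0.02], "hand": 0.036},
  {"rotation": [0, 0, 0.755], "slide": [0, 0.0008, -0.015], "hand": 0.036},
])

```text
time: 21.65
tool_pos: [504.9, 231.7, 84.0]
eef_rot: [[1.0, 0.004, -0.002], [0.004, -1.0, -0.001], [-0.002, 0.001, -1.0]]
force: [0.6, -0.2, -0.5]
width: 36.4
```

```bash
python3 -c "
from h import *
st();plan((504.7,233.2,82,0))"
```

```text
t 21.65 pos [504.9 231.7  84. ] yaw 0.004 zax [-0.002 -0.001 -1.   ] w 36.4 F [ 0.6 -0.2 -0.5] M [-0.01 -0.02 -0.  ] q6 0.21
-> (504.7, 233.2, 82, 0) rot [0.001, 0.002, 0.004] slide [-0.0002, -0.0015, 0.002]
```

>>> drive_tool([
  {"rotation": [0, 0, 0], "slide": [0, -0.0015, 0.002], "hand": 0.036},
  {"rotation": [0, 0, 0], "slide": [0, -0.0015, 0.0035], "hand": 0.036},
  {"rotation": [0, 0, 0], "slide": [0, -0.0015, 0.0045], "hand": 0.036},
  {"rotation": [0, 0, 0], "slide": [0, -0.0015, 0.005], "hand": 0.036},
])

```text
time: 22.15
tool_pos: [504.8, 233.4, 80.9]
eef_rot: [[1.0, 0.005, -0.003], [0.005, -1.0, -0.001], [-0.003, 0.001, -1.0]]
force: [-9.0, -2.9, 18.0]
width: 35.7
```

```bash
python3 -c "
from h import *
st()"
```

```text
t 22.15 pos [504.8 233.4  80.9] yaw 0.005 zax [-0.003 -0.001 -1.   ] w 35.7 F [-9.  -2.9 18. ] M [-0.46  1.45  0.02] q6 0.21
```

Pressed with 18 N; lift and check.

>>> drive_tool([
  {"rotation": [0, 0, 0], "slide": [0, 0, -0.05], "hand": 0.036},
  {"rotation": [0, 0, 0], "slide": [0, 0, -0.1], "hand": 0.075},
  {"rotation": [0, 0, 0], "slide": [0, 0, -0.1], "hand": 0.075},
])

```text
time: 22.52
tool_pos: [508.5, 234.4, 186.3]
eef_rot: [[1.0, 0.006, 0.007], [0.006, -1.0, 0.001], [0.007, -0.001, -1.0]]
force: [0.9, 0.4, 0.5]
width: 70.8
```

Run:
```python
from h import *
st();levels([(38,46,45,60),(29.5,32.5,64,70),(19,26,79,87),(0,5,95,105)],"pics/w13.png")
plan((467,-74,135,.67))
```

```text
t 22.52 pos [508.5 234.4 186.3] yaw 0.006 zax [ 0.007  0.001 -1.   ] w 70.8 F [0.9 0.4 0.5] M [ 0.05 -0.04  0.  ] q6 0.21
r 38 46 n 2702 z med 50.23 tilt [ 0.0008 -0.0016] centre z 50.23
r 29.5 32.5 n 588 z med 66.14 tilt [-0.004  -0.0024] centre z 66.2
r 19 26 n 1658 z med 82.18 tilt [-0.0019 -0.0014] centre z 82.17
r 0 5 n 151 z med 100.37 tilt [-0.0067  0.016 ] centre z 100.39
-> (467, -74, 135, 0.67) rot [0.001, -0.002, -0.664] slide [-0.0418, 0.3077, 0.0484]
```

>>> drive_tool([
  {"rotation": [0, -0.007, -0.664], "slide": [-0.042, 0.308, 0.0], "hand": 0.075},
  {"rotation": [0, -0.007, -0.664], "slide": [-0.042, 0.308, 0.0], "hand": 0.075},
  {"rotation": [0, -0.007, -0.664], "slide": [-0.042, 0.308, 0.048], "hand": 0.075},
  {"rotation": [0, -0.007, -0.664], "slide": [-0.042, 0.308, 0.048], "hand": 0.075},
  {"rotation": [0, -0.007, -0.664], "slide": [-0.042, 0.308, 0.048], "hand": 0.075},
  {"rotation": [0, -0.007, -0.664], "slide": [-0.042, 0.308, 0.048], "hand": 0.075},
  {"rotation": [0, -0.007, -0.664], "slide": [-0.042, 0.308, 0.048], "hand": 0.075},
  {"rotation": [0, -0.007, -0.664], "slide": [-0.042, 0.308, 0.048], "hand": 0.075},
  {"rotation": [0, -0.007, -0.664], "slide": [-0.042, 0.308, 0.048], "hand": 0.075},
  {"rotation": [0, -0.007, -0.664], "slide": [-0.042, 0.308, 0.048], "hand": 0.075},
])

```text
time: 23.82
tool_pos: [467.0, -73.4, 135.5]
eef_rot: [[0.783, 0.623, -0.004], [0.623, -0.783, -0.002], [-0.004, -0.0, -1.0]]
force: [-0.2, 0.1, -0.4]
width: 74.7
```

Run:
```python
from h import *
st();c,a=ring("nar",42,(466,-74),"pics/w14.png");c,a=ring("nar",42,(466,-74),"pics/w15.png")
st();plan((*c,2.5,a))
```

```text
t 23.82 pos [467.  -73.4 135.5] yaw 0.672 zax [-0.004 -0.002 -1.   ] w 74.7 F [-0.2  0.1 -0.4] M [-0.05 -0.08 -0.02] q6 -1.08
nar centre [465.81 -75.03] r 20.74 z 16.1 hole centroid [466.56 -73.6 ] keyway pts 36 angle 0.837 [-0.21  0.24]
nar centre [465.81 -75.  ] r 20.79 z 16.0 hole centroid [466.57 -73.69] keyway pts 33 angle 0.857 [-0.22  0.2 ]
t 23.93 pos [467.  -73.7 135.5] yaw 0.672 zax [-0.004 -0.002 -1.   ] w 74.8 F [-0.2  0.1  0.5] M [ 0.02 -0.05 -0.  ] q6 -1.08
-> (np.float64(465.8087805823068), np.float64(-74.99602282728421), 2.5, np.float64(0.857)) rot [-0.001, 0.004, -0.185] slide [-0.0012, 0.0003, 0.1331]
```

>>> drive_tool([
  {"rotation": [0, 0.004, -0.18], "slide": [-0.0012, 0.0003, 0.06], "hand": 0.075},
  {"rotation": [0, 0.004, -0.18], "slide": [-0.0012, 0.0003, 0.11], "hand": 0.075},
  {"rotation": [0, 0.004, -0.18], "slide": [-0.0012, 0.0003, 0.1325], "hand": 0.065},
  {"rotation": [0, 0.004, -0.18], "slide": [-0.0012, 0.0003, 0.1325], "hand": 0.06},
  {"rotation": [0, 0.004, -0.18], "slide": [-0.0012, 0.0003, 0.1325], "hand": 0.034},
  {"rotation": [0, 0.004, -0.18], "slide": [-0.0012, 0.0003, 0.1325], "hand": 0.034},
  {"rotation": [0, 0.004, -0.18], "slide": [-0.0012, 0.0003, 0.1325], "hand": 0.034},
  {"rotation": [0, 0.004, -0.18], "slide": [-0.0012, 0.0003, 0.1325], "hand": 0.034},
  {"rotation": [0, 0.004, -0.18], "slide": [-0.0012, 0.0003, 0.1325], "hand": 0.034},
  {"rotation": [0, 0.004, -0.18], "slide": [-0.0012, 0.0003, 0.07], "hand": 0.034},
  {"rotation": [0, 0.004, -0.18], "slide": [-0.0012, 0.0003, 0.02], "hand": 0.034},
  {"rotation": [0, 0.004, -0.18], "slide": [-0.0012, 0.0003, 0.0], "hand": 0.034},
], newtons=50)

```text
time: 25.42
tool_pos: [468.1, -75.4, 139.4]
eef_rot: [[0.659, 0.752, 0.005], [0.752, -0.659, -0.002], [0.002, 0.005, -1.0]]
force: [0.9, -0.0, -0.2]
width: 39.8
```

Run:
```python
from h import *
st();c=held(42);im,d=get_image("wrist");cv2.imwrite("pics/w16.png",im[150:400,130:500].repeat(2,0).repeat(2,1))
goal(c,135)
```

```text
t 25.43 pos [468.1 -75.4 139.4] yaw 0.852 zax [ 0.005 -0.002 -1.   ] w 39.8 F [ 0.9 -0.  -0.2] M [-0.02  0.    0.02] q6 -1.26
held centre tool [-0.28 -0.78] top z -11.53 tilt [ 0.001 -0.003] world [467.3 -75.1 139.3]
-> (np.float64(505.4), np.float64(232.9), 135, 0.755) rot [0.006, -0.002, 0.097] slide [0.2565, -0.1753, 0.0032]
```

View pics/w16.png

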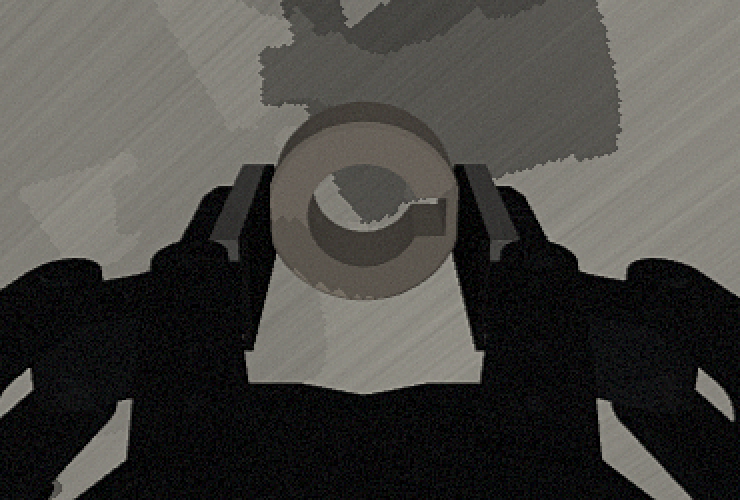

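>>> drive_tool([
  {"rotation": [0.006, -0.002, 0.097], "slide": [0.2565, -0.1753, 0.003], "hand": 0.034},
  {"rotation": [0.006, -0.002, 0.097], "slide": [0.2565, -0.1753, 0.003], "hand": 0.034},
  {"rotation": [0.006, -0.002, 0.097], "slide": [0.2565, -0.1753, 0.003], "hand": 0.034},
  {"rotation": [0.006, -0.002, 0.097], "slide": [0.2565, -0.1753, 0.003], "hand": 0.034},
  {"rotation": [0.006, -0.002, 0.097], "slide": [0.2565, -0.1753, 0.003], "hand": 0.034},
  {"rotation": [0.006, -0.002, 0.097], "slide": [0.2565, -0.1753, 0.003], "hand": 0.034},
  {"rotation": [0.006, -0.002, 0.097], "slide": [0.2565, -0.1753, 0.003], "hand": 0.034},
  {"rotation": [0.006, -0.002, 0.097], "slide": [0.2565, -0.1753, 0.003], "hand": 0.034},
  {"rotation": [0.006, -0.002, 0.097], "slide": [0.2565, -0.1753, 0.003], "hand": 0.034},
  {"rotation": [0.006, -0.002, 0.097], "slide": [0.2565, -0.1753, 0.003], "hand": 0.034},
])

```text
time: 26.78
tool_pos: [505.6, 232.1, 135.3]
eef_rot: [[0.73, 0.684, -0.0], [0.684, -0.73, 0.0], [0.0, -0.0, -1.0]]
force: [0.5, 0.2, -0.2]
width: 39.7
```

Run:
```python
from h import *
st();c=held(42);goal(c,92)
```

```text
t 26.77 pos [505.6 232.1 135.3] yaw 0.753 zax [-0.  0. -1.] w 39.7 F [ 0.5  0.2 -0.2] M [ 0.02 -0.01  0.01] q6 -0.54
held centre tool [-0.18 -0.81] top z -11.37 tilt [ 0.002 -0.004] world [504.9 232.5 135.3]
-> (np.float64(505.4), np.float64(232.8), 92, 0.755) rot [-0.0, -0.0, -0.002] slide [0.0002, -0.0005, 0.0434]
```

>>> drive_tool([
  {"rotation": [0, 0, -0.002], "slide": [0.0, -0.0006, 0.015], "hand": 0.034},
  {"rotation": [0, 0, -0.002], "slide": [0.0, -0.0006, 0.025], "hand": 0.034},
  {"rotation": [0, 0, -0.002], "slide": [0.0, -0.0006, 0.03], "hand": 0.034},
  {"rotation": [0, 0, -0.002], "slide": [0.0, -0.0006, 0.034], "hand": 0.034},
  {"rotation": [0, 0, -0.002], "slide": [0.0, -0.0006, 0.038], "hand": 0.034},
  {"rotation": [0, 0, -0.002], "slide": [0.0, -0.0006, 0.041], "hand": 0.034},
  {"rotation": [0, 0, -0.002], "slide": [0.0, -0.0006, 0.044], "hand": 0.034},
  {"rotation": [0, 0, -0.002], "slide": [0.0, -0.0006, 0.0465], "hand": 0.034},
])

```text
time: 27.82
tool_pos: [504.9, 232.9, 88.7]
eef_rot: [[0.728, 0.686, -0.001], [0.686, -0.728, 0.001], [0.0, -0.001, -1.0]]
force: [-2.0, 0.7, 2.8]
width: 40.0
```

```bash
python3 -c "
from h import *
st();held(42)"
```

```text
t 27.82 pos [504.9 232.9  88.7] yaw 0.756 zax [-0.001  0.001 -1.   ] w 40.0 F [-2.   0.7  2.8] M [0.13 0.49 0.02] q6 -0.54
held centre tool [-0.14 -0.69] top z -11.2 tilt [0.003 0.002] world [504.3 233.3  88.7]
```

>>> drive_tool([
  {"rotation": [0, 0, 0], "slide": [0, 0, 0.0015], "hand": 0.034},
  {"rotation": [0, 0, 0], "slide": [0, 0, 0.003], "hand": 0.034},
  {"rotation": [0, 0, 0], "slide": [0, 0, 0.004], "hand": 0.034},
  {"rotation": [0, 0, 0], "slide": [0, 0, 0.004], "hand": 0.034},
])

```text
time: 28.38
tool_pos: [504.8, 232.9, 86.4]
eef_rot: [[0.728, 0.686, -0.001], [0.686, -0.728, 0.0], [-0.0, -0.001, -1.0]]
force: [-10.4, -1.1, 19.1]
width: 39.7
```

```bash
python3 -c "
from h import *
st();held(42)"
```

```text
t 28.38 pos [504.8 232.9  86.4] yaw 0.756 zax [-0.001  0.    -1.   ] w 39.7 F [-10.4  -1.1  19.1] M [-0.28  1.74  0.02] q6 -0.54
held centre tool [-0.16 -0.7 ] top z -11.38 tilt [ 0.003 -0.006] world [504.2 233.3  86.4]
```

>>> drive_tool([
  {"rotation": [0, 0, 0], "slide": [0, 0, 0.0], "hand": 0.034},
  {"rotation": [0, 0, 0], "slide": [0, 0, 0.0], "hand": 0.06},
  {"rotation": [0, 0, 0], "slide": [0, 0, 0.0], "hand": 0.06},
  {"rotation": [0, 0, 0], "slide": [0, 0, 0.0], "hand": 0.06},
  {"rotation": [0, 0, 0], "slide": [0, 0, -0.035], "hand": 0.06},
  {"rotation": [0, 0, 0.2], "slide": [0, 0, -0.04], "hand": 0.028},
  {"rotation": [0, 0, 0.38], "slide": [0, 0, -0.04], "hand": 0.028},
  {"rotation": [0, 0, 0.56], "slide": [0, 0, -0.04], "hand": 0.028},
  {"rotation": [0, 0, 0.755], "slide": [0, 0, -0.03], "hand": 0.028},
  {"rotation": [0, 0, 0.755], "slide": [0, 0, -0.02], "hand": 0.028},
  {"rotation": [0, 0, 0.755], "slide": [0, 0, -0.015], "hand": 0.028},
])

```text
time: 29.8
tool_pos: [504.4, 232.8, 100.5]
eef_rot: [[1.0, 0.004, -0.002], [0.004, -1.0, 0.0], [-0.002, -0.0, -1.0]]
force: [0.1, 0.3, -0.1]
width: 27.6
```

```bash
python3 -c "
from h import *
st();plan((504.7,233.2,98,0))"
```

```text
t 29.8 pos [504.4 232.8 100.5] yaw 0.004 zax [-0.002  0.    -1.   ] w 27.6 F [ 0.1  0.3 -0.1] M [-0.01  0.03 -0.01] q6 0.21
-> (504.7, 233.2, 98, 0) rot [-0.0, 0.002, 0.004] slide [0.0003, -0.0004, 0.0025]
```

>>> drive_tool([
  {"rotation": [0, 0, 0], "slide": [0.0003, -0.0004, 0.002], "hand": 0.028},
  {"rotation": [0, 0, 0], "slide": [0.0003, -0.0004, 0.0035], "hand": 0.028},
  {"rotation": [0, 0, 0], "slide": [0.0003, -0.0004, 0.0045], "hand": 0.028},
  {"rotation": [0, 0, 0], "slide": [0.0003, -0.0004, 0.005], "hand": 0.028},
])

```text
time: 30.3
tool_pos: [504.7, 233.2, 97.6]
eef_rot: [[1.0, 0.006, -0.002], [0.006, -1.0, -0.0], [-0.002, 0.0, -1.0]]
force: [-8.7, -3.5, 18.2]
width: 27.8
```

```bash
python3 -c "
from h import *
st()"
```

```text
t 30.3 pos [504.7 233.2  97.6] yaw 0.006 zax [-0.002 -0.    -1.   ] w 27.8 F [-8.7 -3.5 18.2] M [-0.49  1.61  0.07] q6 0.21
```

>>> drive_tool([
  {"rotation": [0, 0, 0], "slide": [0, 0, -0.05], "hand": 0.028},
  {"rotation": [0, 0, 0], "slide": [0, 0, -0.1], "hand": 0.075},
  {"rotation": [0, 0, 0], "slide": [0, 0, -0.1], "hand": 0.075},
  {"rotation": [0, 0, 0], "slide": [0, 0, -0.1], "hand": 0.075},
])

```text
time: 30.8
tool_pos: [504.7, 233.3, 197.4]
eef_rot: [[1.0, 0.007, -0.002], [0.007, -1.0, -0.0], [-0.002, 0.0, -1.0]]
force: [-1.0, 0.4, -0.2]
width: 75.0
```

Run:
```python
from h import *
st();levels([(38,46,45,60),(29.5,32.5,64,70),(22.5,26,79,87),(18,20,94,103),(12.5,20,94,103),(0,5,95,105)],"pics/w17.png")
im,_=get_image("scene");a=cv2.resize(im[85:185,290:410],(480,400),interpolation=cv2.INTER_CUBIC);b=cv2.imread("pics/w17.png")[100:260,220:400];b=cv2.resize(b,(320,284))
b=np.vstack([b,np.zeros((116,320,3),np.uint8)]);cv2.imwrite("pics/end.png",np.hstack([a,b]))
```

```text
t 30.8 pos [504.7 233.3 197.4] yaw 0.007 zax [-0.002 -0.    -1.   ] w 75.0 F [-1.   0.4 -0.2] M [-0.04 -0.04  0.02] q6 0.21
r 38 46 n 2545 z med 50.24 tilt [ 0.0004 -0.0016] centre z 50.22
r 29.5 32.5 n 558 z med 66.14 tilt [-0.0005 -0.0036] centre z 66.19
r 22.5 26 n 570 z med 82.11 tilt [-0.0007 -0.0024] centre z 82.13
r 18 20 n 414 z med 98.03 tilt [-0.0077 -0.0029] centre z 98.04
r 12.5 20 n 1270 z med 98.11 tilt [-0.0022 -0.0003] centre z 98.07
r 0 5 n 135 z med 100.34 tilt [-0.0225  0.0061] centre z 100.37
```

View pics/end.png

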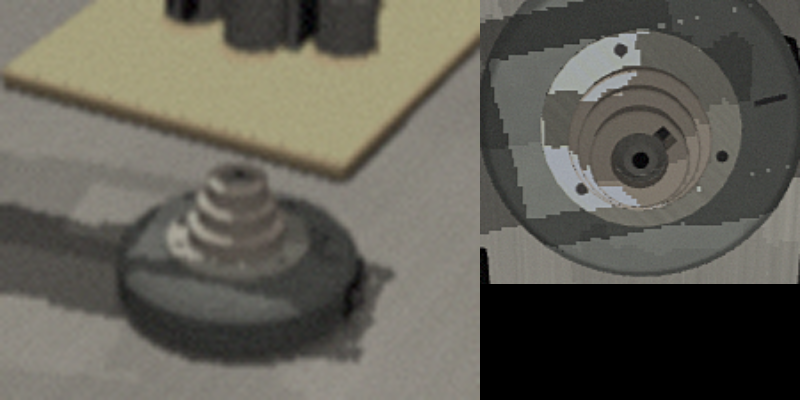

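The pictures show the three tiers stacked flat on the plate, widest at the bottom, with the keyway over the key. The measured faces are at 50.2, 66.2, 82.1 and 98.1 mm, so each step is 16 mm, and the gripper is clear of everything. I'm handing the job in.

```bash
python3 -c "
from cell import *
print(close_job(),get_obs()['time'])"
```

```text
the job is handed in; nothing more can be done
the job is handed in; nothing more can be done
```

The three spacers are on the keyed spindle in the order asked: wide, then middle, then narrow. The job was handed in at about 31 s of the 72 s allowed.

- **Fit on the key:** I measured the key's angle (about 0.755 rad in world axes) with the wrist camera. I gripped each spacer across its keyway, and all three went over the key without needing to be turned. Pushing force stayed at or below about 20 N.
- **One thing that went wrong and was fixed:** after I let go of the wide spacer, one edge stood about 0.4 mm high. I pressed it flat with the fingertips on both sides of the spindle, and it then measured level before I fetched the middle one. I pressed the other two the same way.
- **Last checks:** measured from above, the plate and the three spacer tops are at 50.2, 66.2, 82.1 and 98.1 mm, so each step is 16 mm. Tilt was negligible, except 0.008 on a narrow rim strip of the top spacer (about 0.15 mm at its edge). A fit over its whole face gave 0.002.
- **Gripper and bystanders:** the gripper was about 100 mm clear of the stack when I handed in. I never sent the arm to the level, the nozzle or the palette knife, but I did not measure their positions again at the end.

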